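# Load the steriliser data loggers into their dock and lock it

## Task

Load all the small steel data loggers from the worktop into the logger dock for the steriliser check: drop each one fully home in a pocket of its own and swing that pocket's retaining lever shut across it to its stop. Once all of them are locked in, swing the hasp at the end of the dock right down until it rests in its catch. Leave the other things on the worktop roughly where they are.

Things in the scene. Friction and masses are not known exactly. Their poses are not given: they have to be found in the camera images.
- dock: logger dock, fixed: dark steel base plate (120 x 425 x 8 mm, y -158..+268) with an aluminium pocket block (x -38..+38, y -145..+155 mm, top face 30 mm above the worktop). Origin on the worktop under the middle of the row of four pockets, which lie at y -105, -35, 35, 105 mm. y runs along the row (hasp at the +y end), -x is the side towards the robot, z up.
- logger_0: data logger, a plain steel block 30 (x) x 40 (y) x 36 (z) mm, weighted at the foot, with a thin black band and a small black disc on top, about 120 g; stands upright on the worktop. Origin at the centre of its underside. All loggers are alike and any may go into any pocket, either way round. It may be absent.
- logger_1: data logger, a plain steel block 30 (x) x 40 (y) x 36 (z) mm, weighted at the foot, with a thin black band and a small black disc on top, about 120 g; stands upright on the worktop. Origin at the centre of its underside. All loggers are alike and any may go into any pocket, either way round. It may be absent.
- logger_2: data logger, a plain steel block 30 (x) x 40 (y) x 36 (z) mm, weighted at the foot, with a thin black band and a small black disc on top, about 120 g; stands upright on the worktop. Origin at the centre of its underside. All loggers are alike and any may go into any pocket, either way round. It may be absent.
- logger_3: data logger, a plain steel block 30 (x) x 40 (y) x 36 (z) mm, weighted at the foot, with a thin black band and a small black disc on top, about 120 g; stands upright on the worktop. Origin at the centre of its underside. All loggers are alike and any may go into any pocket, either way round. It may be absent.
- pocket_0 (a point): centre of the floor of socket pocket 0, axes as the dock's. The pocket is 34 (x) x 44 (y) mm, 16 mm deep, floor 14 mm above the worktop; a seated logger's underside rests on this point and 20 mm of it stands out of the block.
- lever_0 (a joint): retaining lever of pocket 0, rad: 0 shut (at its stop, across the logger), opens to 1.85 clockwise from above; at 1.57 it points to the dock's -x. Pivot: a post 30 mm to the dock's +y of the pocket centre. Friction keeps it where left (0.4 N at the knob). Its flat bar, 10 mm wide, 53 to 58 mm above the worktop, clears a seated logger by 3 mm; one not fully down blocks it.
- lever_knob_0 (a point): middle of the upright black finger knob at the free end of the lever of pocket 0: 10 mm diameter, 24 mm tall (58 to 82 mm above the worktop, this point at 70 mm), 56 mm from the lever's pivot; nothing else on the pocket block stands as high. Moves with the lever.
- pocket_1 (a point): centre of the floor of socket pocket 1, axes as the dock's. The pocket is 34 (x) x 44 (y) mm, 16 mm deep, floor 14 mm above the worktop; a seated logger's underside rests on this point and 20 mm of it stands out of the block.
- lever_1 (a joint): retaining lever of pocket 1, rad: 0 shut (at its stop, across the logger), opens to 1.85 clockwise from above; at 1.57 it points to the dock's -x. Pivot: a post 30 mm to the dock's +y of the pocket centre. Friction keeps it where left (0.4 N at the knob). Its flat bar, 10 mm wide, 53 to 58 mm above the worktop, clears a seated logger by 3 mm; one not fully down blocks it.
- lever_knob_1 (a point): middle of the upright black finger knob at the free end of the lever of pocket 1: 10 mm diameter, 24 mm tall (58 to 82 mm above the worktop, this point at 70 mm), 56 mm from the lever's pivot; nothing else on the pocket block stands as high. Moves with the lever.
- pocket_2 (a point): centre of the floor of socket pocket 2, axes as the dock's. The pocket is 34 (x) x 44 (y) mm, 16 mm deep, floor 14 mm above the worktop; a seated logger's underside rests on this point and 20 mm of it stands out of the block.
- lever_2 (a joint): retaining lever of pocket 2, rad: 0 shut (at its stop, across the logger), opens to 1.85 clockwise from above; at 1.57 it points to the dock's -x. Pivot: a post 30 mm to the dock's +y of the pocket centre. Friction keeps it where left (0.4 N at the knob). Its flat bar, 10 mm wide, 53 to 58 mm above the worktop, clears a seated logger by 3 mm; one not fully down blocks it.
- lever_knob_2 (a point): middle of the upright black finger knob at the free end of the lever of pocket 2: 10 mm diameter, 24 mm tall (58 to 82 mm above the worktop, this point at 70 mm), 56 mm from the lever's pivot; nothing else on the pocket block stands as high. Moves with the lever.
- pocket_3 (a point): centre of the floor of socket pocket 3, axes as the dock's. The pocket is 34 (x) x 44 (y) mm, 16 mm deep, floor 14 mm above the worktop; a seated logger's underside rests on this point and 20 mm of it stands out of the block.
- lever_3 (a joint): retaining lever of pocket 3, rad: 0 shut (at its stop, across the logger), opens to 1.85 clockwise from above; at 1.57 it points to the dock's -x. Pivot: a post 30 mm to the dock's +y of the pocket centre. Friction keeps it where left (0.4 N at the knob). Its flat bar, 10 mm wide, 53 to 58 mm above the worktop, clears a seated logger by 3 mm; one not fully down blocks it.
- lever_knob_3 (a point): middle of the upright black finger knob at the free end of the lever of pocket 3: 10 mm diameter, 24 mm tall (58 to 82 mm above the worktop, this point at 70 mm), 56 mm from the lever's pivot; nothing else on the pocket block stands as high. Moves with the lever.
- hasp (a joint): angle of the hasp, rad: 0 shut (slotted strap lying level on its aluminium catch block, over the staple), 1.57 strap upright, 2.0 fully open, leaning away from the pockets. Friction keeps it where it is left (about 1 N at its grip bar); it must be swung all the way down.
- hasp_hinge (a point): middle of the hasp's hinge axis at the dock's +y end, 45 mm above the worktop; axes as the dock's, the hinge axis is the dock's x.
- hasp_grip (a point): point to hold on the hasp's round black grip bar: 10 mm diameter, parallel to the hinge axis and 62 mm from it; the free part of the bar reaches from 12 to 56 mm to the +x side of the strap's middle, this point is at 36 mm. Shut, it lies 62 mm to the dock's -y of the hinge, 45 mm above the worktop, 37 mm above the base plate.
- handpiece: dental handpiece lying on the worktop, 18 x 120 x 18 mm, a bystander; origin centre of underside
- syringe: rinse syringe lying on the worktop, 18 x 116 x 18 mm, a bystander; origin centre of underside
- marker: marker pen lying among the loggers, 17 x 135 x 16 mm (long in its y), a bystander; origin centre of underside
- tweezers: steel tweezers lying among the loggers, 19 x 159 x 8 mm (long in its y), a bystander; origin centre of underside
Not all that is in view belongs to the job. Leave any pink look-alike of the logger_0 alone.

How it is judged (in metres and radians):
On the way, in this order (a step that is already met when the one before it is completed fails the run):
1. every logger is fully home in a pocket with that pocket's lever shut (((horizontal distance between logger_0 and pocket_0 below 0.005 m and z of logger_0 in the frame of pocket_0 below 0.003 m and angle between the z axis of logger_0 and the z axis of pocket_0, either way round below 0.1 rad and value of joint lever_0 below 0.12 rad) or (horizontal distance between logger_0 and pocket_1 below 0.005 m and z of logger_0 in the frame of pocket_1 below 0.003 m and angle between the z axis of logger_0 and the z axis of pocket_1, either way round below 0.1 rad and value of joint lever_1 below 0.12 rad) or (horizontal distance between logger_0 and pocket_2 below 0.005 m and z of logger_0 in the frame of pocket_2 below 0.003 m and angle between the z axis of logger_0 and the z axis of pocket_2, either way round below 0.1 rad and value of joint lever_2 below 0.12 rad) or (horizontal distance between logger_0 and pocket_3 below 0.005 m and z of logger_0 in the frame of pocket_3 below 0.003 m and angle between the z axis of logger_0 and the z axis of pocket_3, either way round below 0.1 rad and value of joint lever_3 below 0.12 rad)) and ((horizontal distance between logger_1 and pocket_0 below 0.005 m and z of logger_1 in the frame of pocket_0 below 0.003 m and angle between the z axis of logger_1 and the z axis of pocket_0, either way round below 0.1 rad and value of joint lever_0 below 0.12 rad) or (horizontal distance between logger_1 and pocket_1 below 0.005 m and z of logger_1 in the frame of pocket_1 below 0.003 m and angle between the z axis of logger_1 and the z axis of pocket_1, either way round below 0.1 rad and value of joint lever_1 below 0.12 rad) or (horizontal distance between logger_1 and pocket_2 below 0.005 m and z of logger_1 in the frame of pocket_2 below 0.003 m and angle between the z axis of logger_1 and the z axis of pocket_2, either way round below 0.1 rad and value of joint lever_2 below 0.12 rad) or (horizontal distance between logger_1 and pocket_3 below 0.005 m and z of logger_1 in the frame of pocket_3 below 0.003 m and angle between the z axis of logger_1 and the z axis of pocket_3, either way round below 0.1 rad and value of joint lever_3 below 0.12 rad)) and ((horizontal distance between logger_2 and pocket_0 below 0.005 m and z of logger_2 in the frame of pocket_0 below 0.003 m and angle between the z axis of logger_2 and the z axis of pocket_0, either way round below 0.1 rad and value of joint lever_0 below 0.12 rad) or (horizontal distance between logger_2 and pocket_1 below 0.005 m and z of logger_2 in the frame of pocket_1 below 0.003 m and angle between the z axis of logger_2 and the z axis of pocket_1, either way round below 0.1 rad and value of joint lever_1 below 0.12 rad) or (horizontal distance between logger_2 and pocket_2 below 0.005 m and z of logger_2 in the frame of pocket_2 below 0.003 m and angle between the z axis of logger_2 and the z axis of pocket_2, either way round below 0.1 rad and value of joint lever_2 below 0.12 rad) or (horizontal distance between logger_2 and pocket_3 below 0.005 m and z of logger_2 in the frame of pocket_3 below 0.003 m and angle between the z axis of logger_2 and the z axis of pocket_3, either way round below 0.1 rad and value of joint lever_3 below 0.12 rad)) and ((horizontal distance between logger_3 and pocket_0 below 0.005 m and z of logger_3 in the frame of pocket_0 below 0.003 m and angle between the z axis of logger_3 and the z axis of pocket_0, either way round below 0.1 rad and value of joint lever_0 below 0.12 rad) or (horizontal distance between logger_3 and pocket_1 below 0.005 m and z of logger_3 in the frame of pocket_1 below 0.003 m and angle between the z axis of logger_3 and the z axis of pocket_1, either way round below 0.1 rad and value of joint lever_1 below 0.12 rad) or (horizontal distance between logger_3 and pocket_2 below 0.005 m and z of logger_3 in the frame of pocket_2 below 0.003 m and angle between the z axis of logger_3 and the z axis of pocket_2, either way round below 0.1 rad and value of joint lever_2 below 0.12 rad) or (horizontal distance between logger_3 and pocket_3 below 0.005 m and z of logger_3 in the frame of pocket_3 below 0.003 m and angle between the z axis of logger_3 and the z axis of pocket_3, either way round below 0.1 rad and value of joint lever_3 below 0.12 rad))), for 0.2 s.
2. then the hasp is down in its catch (value of joint hasp below 0.08 rad), for 0.2 s.
At the end, for the whole second after the job is handed in: Every logger present rests in a pocket (within 5 mm of its centre, underside within 3 mm of the pocket floor, upright within 0.1 rad), the lever of each of these pockets is within 0.12 rad of shut, the hasp is within 0.08 rad of shut, and all is at rest (all of step 1 and value of joint hasp below 0.08 rad and linear speed of each of logger_0, logger_1, logger_2, logger_3 below 0.02 m/s); the robot touches nothing.
It fails at once if the handpiece is pushed more than 5 cm away (distance of handpiece from where it was at the start of the episode above 0.05 m).
It fails at once if the syringe is pushed more than 5 cm away (distance of syringe from where it was at the start of the episode above 0.05 m).
It fails at once if the marker is pushed more than 8 cm away (distance of marker from where it was at the start of the episode above 0.08 m).
It fails at once if the tweezers is pushed more than 8 cm away (distance of tweezers from where it was at the start of the episode above 0.08 m).
Of logger_0, logger_1, logger_2, logger_3 only 3 to 4 are there at a start; the rules pass over those that are not, and their reading is None.
At some moment in a run one of logger_0, logger_1, logger_2, logger_3 may be knocked a few centimetres aside while the robot is not near it.
It also fails if it takes over 208 s, if anything falls off the work surface, if the arm or the gripper's body presses on something with over 40 N, if the wrist force passes 120 N, or if a joint passes its speed limit or range.

## Robot

A 6-joint arm with a two-finger parallel gripper is mounted at the origin on a cart in front of the work surface, level with it; the furniture and walls round the work are solid. World frame = base frame: x ahead of the robot, y to its left, z up, the work surface at z = 0. Lengths are in mm, angles in rad, forces in N, time in s.
With the tool pointing down it reaches from about 300 to 775 mm from the base axis. Payload 14.6 kg.
Tool frame: the origin (TCP) lies midway between the tips of the shut fingers; the grasp point (between the pads) lies 19 mm behind it; z points along the fingers, y is the line along which they close (so a half turn about z gives the same grasp; the last joint's range is limited). The gripper opens to 94 mm and grips with 3 to 60 N. Pads are 16 mm wide; open, the fingers measure 119 mm over their backs; the gripper's body (75 mm by 177 mm) begins 78 mm behind the grasp point.
Start: joints at [-1.3, 0.3, 1.521, -0, 1.321, -0.067], TCP at [182.269, -518.91, 205.446] pointing down, gripper open.
Joint ranges: [-3.03, 3.03], [-0.79, 2.21], [0.23, 2.52], [-1.04, 4.18], [0, 3.07], [-2.55, 2.55]. Speed limits (rad/s): [2.22, 2.22, 2.57, 3.14, 3.14, 3.14].

## Interface

Orientations are given as [roll, pitch, yaw] about the fixed x, y, z axes, in that order (R = Rz(yaw) Ry(pitch) Rx(roll)).
In Python, from cell import manip, camera gives the robot as it stands.
- The arm moves only by the tool move_arm, never from a script. Its arguments are lists of equal length, an entry for each row: "dp": the shift along the world's x, y, z in mm, a list of three; "rotation": the turn, a rotation vector about the world's x, y, z in rad, a list of three; "hand": the opening, from 0 (shut) to 1 (fully open). A call has 1 to 10 rows; each row shifts and turns the commanded pose from where the row before left it; what a row does not reach is not made up. A row lasts 1/8 s, in which the tool goes at most 62.5 mm and 10.7 degrees, less where a joint would pass 70% of its speed; a pose out of reach is approached as far as the arm can. A call with a gripper value outside its range is refused whole. The fingers move at their own pace and stop on an object; "newtons" is the grip in N (left out, the last holds). Time passes only in rows, so rows that do not move let the fingers close. It gives the time, the measured TCP pose, the force, the opening and the grip force at its end, in the units of the state.
- manip.read_state(): the state, without advancing time (a new reading comes with each control period).
- camera(name): name is "scene" or "top" or "wrist"; returns a dict with "image" (400x640x3 uint8, red, green, blue), "fx", "fy", "cx", "cy" (pixels), "k1" (the pictures are not rectified: a ray, as slopes to the right and down, at radius r is drawn at 1 + k1 r^2 times it, then the intrinsics apply), "R" (3x3) and "t" (3): a world point X has camera coordinates R X + t; the wrist camera has in their place "mount" (4x4, takes a point from camera to tool coordinates, whose origin is the TCP and whose axes are the flange's). Camera axes: x right, y down, z forward; pixel columns grow to the right and rows downward; lengths in mm; the calibration is good to about 2 mm. A picture is of the moment at which its call begins: read the wrist's pose just before it. There is no depth.
- manip.sign_off(): hands the job in; it is judged then, once.
The state is a dict: "clock": time; "joints": joint angles; "qd": joint speeds; "effort": joint torques, N m; "eef_pos": TCP position; "eef_rot": TCP orientation; "wrist_force": force on the tool from outside, world axes, zero at the start; "moment": the same for the moment, N m; "finger_gap": finger opening in mm; "finger_force": force on a finger pad.
Only numpy, scipy, OpenCV 4.12 (cv2) and the standard library are available. Lean on these libraries where they do the work, as an engineer would, in place of code of your own. Each camera call takes 0.05 s, during which the arm holds its last target. There are 200 camera calls.

## Working session

There is one attempt and no reset: what is moved stays moved. The work goes in short steps, Python scripts to look and compute and a tool call to move; the robot and the scene stay as the last step left them, time stands still between calls to the robot, and variables do not carry over. Pictures are saved under pics/ and viewed, at most 14 in all, crops included, and the job is handed in when it is done.

Besides the shell and the picture viewer there is one more tool, called after ">>>" in YAML: its name, and indented under it one key for each argument. move_arm: Moves the arm, as the interface text tells. Its arguments: {"type":"object","properties":{"dp":{"type":"array","items":{"type":"array","items":{"type":"number"}}},"rotation":{"type":"array","items":{"type":"array","items":{"type":"number"}}},"hand":{"type":"array","items":{"type":"number"}},"newtons":{"type":"number"}},"required":["dp","rotation","hand"]}

```bash
mkdir -p pics; ls; cat > h.py <<'E'
import numpy as np, cv2, json
from cell import manip, camera
def snap(n,f=None):
    s=manip.read_state(); c=camera(n); c['s']=s
    if n=='wrist':
        T=np.eye(4); T[:3,:3]=rpy(s['eef_rot']); T[:3,3]=s['eef_pos']
        M=T@np.array(c['mount']); c['R']=M[:3,:3].T; c['t']=-c['R']@M[:3,3]
    c['R']=np.array(c['R']); c['t']=np.array(c['t'])
    if f: cv2.imwrite('pics/'+f,c['image'][:,:,::-1])
    return c
def rpy(a):
    from scipy.spatial.transform import Rotation as Ro
    return Ro.from_euler('xyz',a).as_matrix()
def ray(c,u,v):
    d=np.array([(u-c['cx'])/c['fx'],(v-c['cy'])/c['fy']]); p=d.copy()
    for _ in range(20): p=d/(1+c['k1']*(p@p))
    w=c['R'].T@np.array([p[0],p[1],1]); return -c['R'].T@c['t'],w/np.linalg.norm(w)
def onz(c,u,v,z):
    o,w=ray(c,u,v); return o+w*(z-o[2])/w[2]
def tri(c1,p1,c2,p2):
    A=[];b=[]
    for c,p in((c1,p1),(c2,p2)):
        o,w=ray(c,*p); P=np.eye(3)-np.outer(w,w); A.append(P); b.append(P@o)
    return np.linalg.lstsq(np.vstack(A),np.hstack(b),rcond=None)[0]
def proj(c,X):
    q=c['R']@np.array(X,float)+c['t']; p=q[:2]/q[2]; p=p*(1+c['k1']*(p@p))
    return np.array([c['fx']*p[0]+c['cx'],c['fy']*p[1]+c['cy']])
E
python3 - <<'E'
from h import *
for n in('scene','top','wrist'):
    c=snap(n,n+'0.png'); print(n,-c['R'].T@c['t'],c['R'][2],c['fx'],c['k1'])
print(c['mount'],c['s'])
E
```

```text
pics
scene [-93.55294881 704.56547095 788.05752659] [ 0.51558267 -0.56770333 -0.64178457] 386.1727461211754 -0.01686206197219033
top [436.0659383   40.94770626 966.72564825] [ 0.09429826  0.01781021 -0.99538467] 362.3792164757895 -0.07560972706398333
wrist [ 259.92760146 -490.22848985  385.10684849] [-0.26621479 -0.09086773 -0.95962114] 336.2670406781268 -0.07279629385900765
[[-8.44384878e-04 -9.59606924e-01 -2.81342918e-01  8.27768738e+01]
 [ 9.99998775e-01 -4.39485124e-04 -1.50226236e-03 -1.28008598e+00]
 [ 1.31793534e-03 -2.81343842e-01  9.59606120e-01 -1.80165566e+02]
 [ 0.00000000e+00  0.00000000e+00  0.00000000e+00  1.00000000e+00]] {'clock': 0.1, 'joints': array([-1.29960830e+00,  3.00405576e-01,  1.52155088e+00, -8.01016990e-06,
        1.32066465e+00, -6.65853783e-02]), 'qd': array([ 7.36214512e-04, -2.33567484e-03, -1.95747533e-03,  3.52734768e-04,
       -8.76584892e-05, -1.66635581e-03]), 'effort': array([ 1.97873094e-03, -5.32644510e+01, -3.53286195e+01,  7.09493179e-02,
        2.34949740e-02, -8.28738712e-05]), 'eef_pos': array([ 182.20132372, -518.68944251,  204.93503963]), 'eef_rot': array([-3.14056597e+00, -6.06870825e-05,  3.37775358e-01]), 'wrist_force': array([-0.64333825, -0.06495188, -0.56512397]), 'moment': array([ 0.0389465 , -0.00094026, -0.00982636]), 'finger_force': 0.0, 'finger_gap': 93.89906566084048}
```

View pics/top0.png

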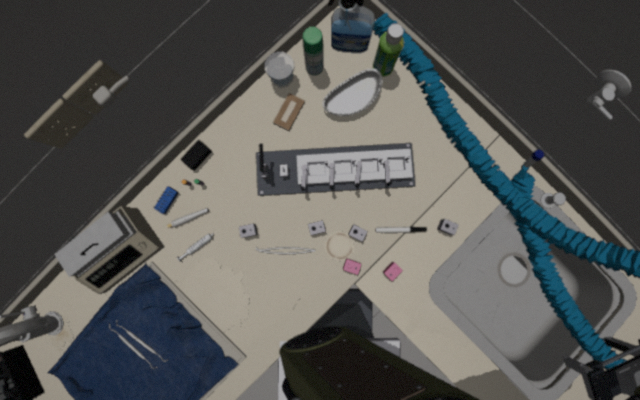

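View pics/scene0.png

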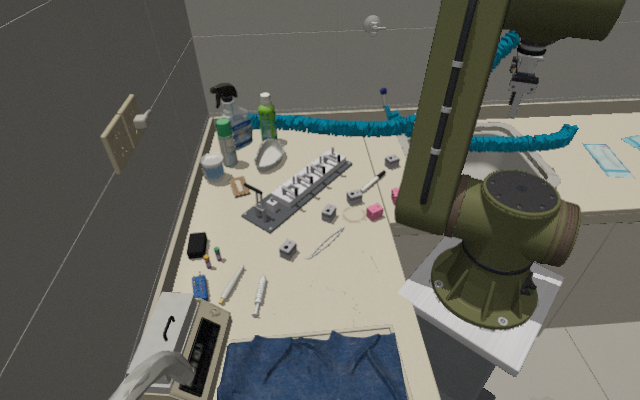

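Top view: four steel loggers at about (248,231), (316,228), (357,232) and (448,227). The pink look-alikes at (352,267) and (393,271) are to be left alone. The dock runs (258..413, 145..195) with the hasp upright at (262,160). I'll enlarge a crop to confirm.

```bash
cat > a.py <<'E'
from h import *
c=snap('top'); I=c['image']
cv2.imwrite('pics/top1.png',cv2.resize(I[135:285,235:465],None,fx=3.4,fy=3.4,interpolation=cv2.INTER_CUBIC)[:,:,::-1])
s=snap('scene')
for p in[(248,231),(316,228),(357,232),(448,227)]: print(p,onz(c,*p,36).round(),'-> scene px',proj(s,onz(c,*p,36)).round())
for p in[(258,153),(411,144),(414,186),(260,194)]: print('plate',onz(c,*p,8).round())
E
python3 a.py
```

```text
(248, 231) [434. 236.  36.] -> scene px [288. 244.]
(316, 228) [443.  61.  36.] -> scene px [328. 208.]
(357, 232) [433. -44.  36.] -> scene px [353. 192.]
(448, 227) [ 447. -278.   36.] -> scene px [391. 157.]
plate [644. 220.   8.]
plate [ 670. -193.    8.]
plate [ 556. -199.    8.]
plate [532. 212.   8.]
```

View pics/top1.png

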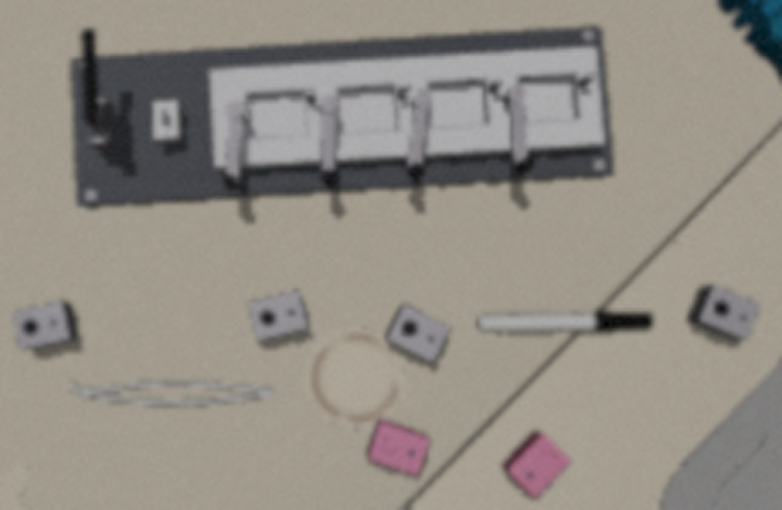

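Two groups fit the block shape: grey steel ones at crop (45,325), (280,318), (418,333), (725,312) and pink ones at (398,448), (537,463). The four grey ones have the black band and disc, so they're the loggers. All levers are open at roughly 1.5 rad and point to the robot side. Next I'll fly over for wrist views.

>>> move_arm:
  dp:
    - [28,47,14]
    - [28,47,14]
    - [28,47,14]
    - [28,47,14]
    - [28,47,14]
    - [28,47,14]
    - [28,47,14]
    - [28,47,14]
    - [28,47,14]
    - [0,0,0]
  rotation:
    - [0,0,0.137]
    - [0,0,0.137]
    - [0,0,0.137]
    - [0,0,0.137]
    - [0,0,0.137]
    - [0,0,0.137]
    - [0,0,0.137]
    - [0,0,0.137]
    - [0,0,0.137]
    - [0,0,0]
  hand: [1,1,1,1,1,1,1,1,1,1]

```text
clock: 1.5
eef_pos: [435.4, -93.5, 332.0]
eef_rot: [3.141, 0.0, 1.577]
wrist_force: [-0.4, 0.3, 0.5]
finger_gap: 94.1
finger_force: 0.0
```

```bash
python3 - <<'E'
from h import *
import pickle
c=snap('wrist','w1.png'); pickle.dump(c,open('w1.pkl','wb')); print(c['s']['eef_pos'],c['s']['eef_rot'],c['s']['joints'])
E
```

```text
[435.41583268 -93.45981667 332.0475652 ] [3.14052047e+00 8.35105910e-05 1.57684572e+00] [-2.93859741e-01 -8.94467270e-03  1.58376549e+00  2.36977967e-04
  1.56572285e+00 -2.99910256e-01]
```

>>> move_arm:
  dp:
    - [0,40,0]
    - [0,40,0]
    - [0,40,0]
    - [0,40,0]
    - [0,40,0]
    - [0,0,0]
  rotation:
    - [0,0,0]
    - [0,0,0]
    - [0,0,0]
    - [0,0,0]
    - [0,0,0]
    - [0,0,0]
  hand: [1,1,1,1,1,1]

```text
clock: 2.3
eef_pos: [434.0, 104.5, 331.0]
eef_rot: [-3.141, 0.0, 1.571]
wrist_force: [-0.2, 0.0, -0.5]
finger_gap: 94.1
finger_force: 0.0
```

```bash
python3 - <<'E'
from h import *
import pickle
c=snap('wrist','w2.png'); pickle.dump(c,open('w2.pkl','wb')); print(c['s']['eef_pos'],c['s']['eef_rot'],c['s']['joints'])
E
```

```text
[434.00843208 104.51095591 330.95886541] [-3.14074653e+00  9.60410779e-05  1.57086867e+00] [ 1.54205020e-01 -4.91352610e-03  1.58219475e+00  3.49977762e-05
  1.56516227e+00  1.54132500e-01]
```

View pics/w2.png

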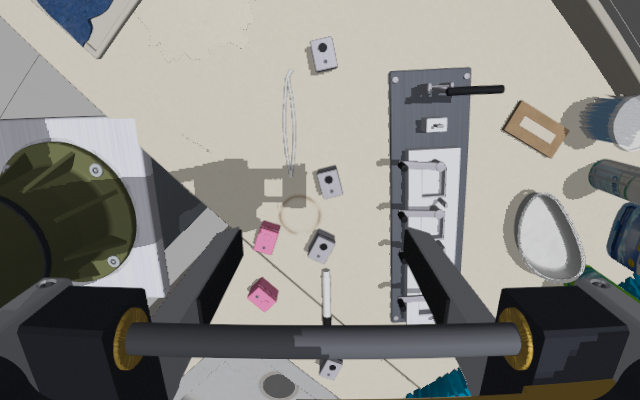

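Wrist view 2 (right = +x, up = +y): loggers at (323,55), (329,182), (321,246), (331,367) and pink at (266,238), (262,294). The dock runs (390..470, 70..325) with the hasp bar at (475,90). Next I'll measure the logger tops and dock in both views.

```bash
cat >> h.py <<'E'
def tops(c,z=36,dbg=None):
    """bright grey tops of ~30x40 -> list (centre xyz, long-axis angle, sizes, pixel)"""
    I=cv2.resize(c['image'],None,fx=4,fy=4,interpolation=cv2.INTER_CUBIC); H=cv2.cvtColor(I,cv2.COLOR_RGB2LAB).astype(int)
    m=((H[...,2]<131)&(abs(H[...,1]-128)<8)&(H[...,0]>115)).astype(np.uint8)
    m=cv2.morphologyEx(m,cv2.MORPH_OPEN,np.ones((5,5)))
    out=[]
    for k in cv2.findContours(m,cv2.RETR_EXTERNAL,cv2.CHAIN_APPROX_NONE)[0]:
        if cv2.contourArea(k)<300: continue
        P=np.array([onz(c,(x+.5)/4-.5,(y+.5)/4-.5,z)[:2] for x,y in cv2.convexHull(k)[:,0]],np.float32)
        (cx,cy),(w,h),a=cv2.minAreaRect(P)
        if w<h: a+=90
        s=sorted((w,h))
        if 22<s[0]<40 and 32<s[1]<50:
            M=cv2.moments(k); a=np.radians(a)%np.pi
            out.append((np.round([cx,cy],1),round(float(a),3),np.round(s,1),np.round([M['m10']/M['m00']/4,M['m01']/M['m00']/4],1)))
    if dbg: cv2.imwrite(dbg,m*255)
    return out
E
python3 - <<'E'
from h import *
import pickle
C=[pickle.load(open(f'w{i}.pkl','rb')) for i in(1,2)]
for c in C:
    print('---')
    for r in tops(c): print(*r)
c=C[1]
for p in[(323,55),(329,182),(321,246)]: print(cv2.cvtColor(c['image'],cv2.COLOR_RGB2LAB)[p[1]-6:p[1]+7:3,p[0]-9:p[0]+12:4,:].tolist()[2])
a=cv2.resize(C[1]['image'][60:325,370:520],None,fx=2.2,fy=2.2,interpolation=3)
b=cv2.resize(C[0]['image'][0:265,370:520],None,fx=2.2,fy=2.2,interpolation=3)
cv2.imwrite('pics/dock.png',np.hstack([a,b])[:,:,::-1])
E
```

```text
---
[ 446.6 -279.4] 1.166 [30.7 40.9] [329.7 272. ]
[430.6 -43.4] 1.112 [30.6 41.2] [319.7 120.4]
[443.4  62.4] 1.821 [30.8 39.9] [329.8  39.4]
---
[ 446.5 -278.9] 1.166 [31. 41.] [330.7 369.9]
[430.3 -42.9] 1.111 [30.9 40.5] [321.4 250.2]
[443.6  62.8] 1.821 [30.9 40.3] [330.  184.2]
[434.5 242.3] 1.783 [30.7 40.1] [323.7  53.6]
[[189, 130, 124], [194, 130, 124], [195, 130, 124], [197, 130, 124], [197, 130, 124], [194, 130, 124]]
[[183, 130, 124], [188, 130, 124], [41, 128, 126], [173, 130, 124], [189, 130, 124], [170, 128, 131]]
[[87, 129, 125], [185, 130, 124], [60, 129, 125], [35, 128, 125], [179, 130, 124], [186, 130, 125]]
```

View pics/dock.png

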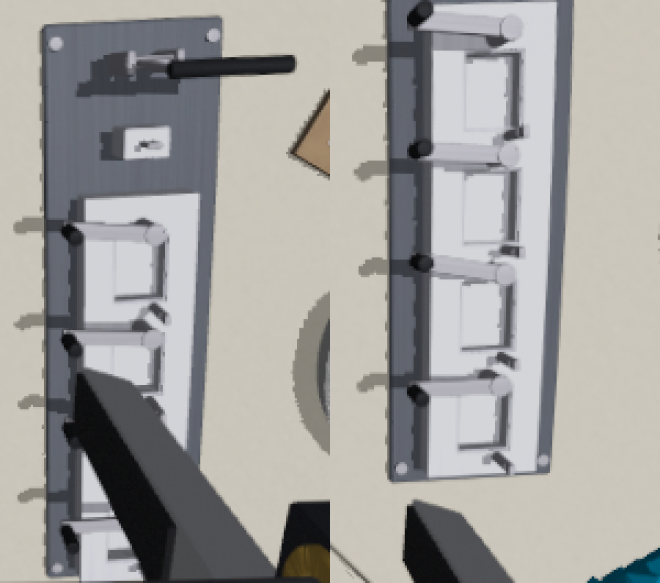

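The loggers agree between views to 0.5 mm at z = 36, so the height is confirmed. The crop shows the levers over the +y side of each pocket with their knobs to -x: left panel knobs at (70,232) and (70,340), right panel at (420,15), (420,148), (420,263), (417,393). Next, the dock edges.

```bash
cat > d.py <<'E'
from h import *
import pickle
C=[pickle.load(open(f'w{i}.pkl','rb')) for i in(1,2)]
L=[cv2.cvtColor(c['image'],cv2.COLOR_RGB2LAB)[...,0].astype(float) for c in C]
def edge(i,fixed,lo,hi,axis,sgn,z):
    """strongest step of sign sgn along line; axis 0: row fixed, search columns"""
    out=[]
    for f in fixed:
        p=L[i][f,lo:hi] if axis==0 else L[i][lo:hi,f]
        g=sgn*np.diff(p); k=int(g.argmax())
        if g[k]<12: continue
        s=slice(max(k-2,0),k+3); q=(np.clip(g[s],0,None)*np.arange(len(g))[s]).sum()/np.clip(g[s],0,None).sum()+lo+.5
        out.append(onz(C[i],*((q,f) if axis==0 else (f,q)),z)[:2])
    return np.array(out)
def line(P):
    vx,vy,x,y=cv2.fitLine(P.astype(np.float32),cv2.DIST_HUBER,0,.5,.01).ravel(); return np.array([x,y]),np.array([vx,vy])
E1={'plate+x w1':(0,range(20,200,4),470,485,0,1,8,'x'),'plate-x w1':(0,range(20,205,4),370,400,0,-1,8,'x'),'plate-x w2':(1,range(90,300,4),380,398,0,-1,8,'x'),'plate+x w2':(1,range(85,190,4),462,478,0,1,8,'x'),
'block+x w1':(0,range(20,200,4),455,475,0,-1,30,'x'),'block+x w2':(1,range(155,215,4),452,468,0,-1,30,'x'),
'plate-y w1':(0,range(402,464,3),205,226,1,1,8,'y'),'plate+y w2':(1,range(396,464,3),60,76,1,-1,8,'y'),
'block+y w2':(1,range(415,455,3),140,158,1,1,30,'y'),'block-y w1':(0,range(420,460,3),205,219,1,-1,30,'y')}
for n,(i,r,lo,hi,ax,s,z,k) in E1.items():
    P=edge(i,r,lo,hi,ax,s,z)
    o,v=line(P)
    yaw=np.arctan2(-v[0],v[1]) if k=='x' else np.arctan2(v[1],v[0])
    yaw=(yaw+np.pi/2)%np.pi-np.pi/2
    Y=.063;ex=np.array([np.cos(Y),np.sin(Y)]);ey=np.array([-np.sin(Y),np.cos(Y)])
    print(n,len(P),o.round(1),'yaw',yaw.round(4),'off',(o@(ex if k=='x' else ey)).round(2))
E
python3 d.py
```

```text
plate+x w1 45 [663.1 -27.3] yaw 0.0634 off 660.09
plate-x w1 47 [541.2  -9.8] yaw 0.0642 off 539.54
plate-x w2 53 [535.   86.8] yaw 0.0642 off 539.45
plate+x w2 25 [653.7 118.2] yaw 0.0641 off 659.87
block+x w1 45 [643.8 -43.4] yaw 0.0636 off 639.82
block+x w2 15 [636.3  71.9] yaw 0.0626 off 639.6
plate-y w1 21 [ 609.2 -197.1] yaw 0.0648 off -235.06
plate+y w2 23 [583.1 226.2] yaw 0.0641 off 189.03
block+y w2 14 [595.9 114.4] yaw 0.0598 off 76.68
block-y w1 14 [ 613.3 -185.2] yaw 0.0757 off -223.48
```

>>> move_arm:
  dp:
    - [4.5,-21,-40]
    - [5,-21,-45]
    - [0,0,-50]
    - [0,0,-50]
    - [0,0,-45]
    - [0,0,-41]
    - [0,0,0]
  rotation:
    - [0,0,0.125]
    - [0,0,0.125]
    - [0,0,0]
    - [0,0,0]
    - [0,0,0]
    - [0,0,0]
    - [0,0,0]
  hand: [0.55,0.55,0.55,0.55,0.55,0.55,0.55]
  newtons: 15

```text
clock: 3.22
eef_pos: [442.2, 60.5, 58.6]
eef_rot: [-3.137, -0.001, 1.818]
wrist_force: [0.3, 0.9, 0.3]
finger_gap: 52.1
finger_force: 0.0
```

```bash
python3 - <<'E'
from h import *
c=snap('wrist','w3.png')
for r in tops(c): print(*r)
print(c['s']['eef_pos'],c['s']['eef_rot'],c['s']['finger_gap'], proj(c,c['s']['eef_pos']))
E
```

```text
[433.6 -71. ] 1.817 [32.5 40.4] [271.7 375.4]
[443.7  62.2] 1.82 [30.  39.2] [325.4 226.8]
[442.21485965  60.47644389  58.62679882] [-3.13654232e+00 -7.94792749e-04  1.81830153e+00] 52.09505596904872 [322.33255035 243.83085453]
```

View pics/w3.png

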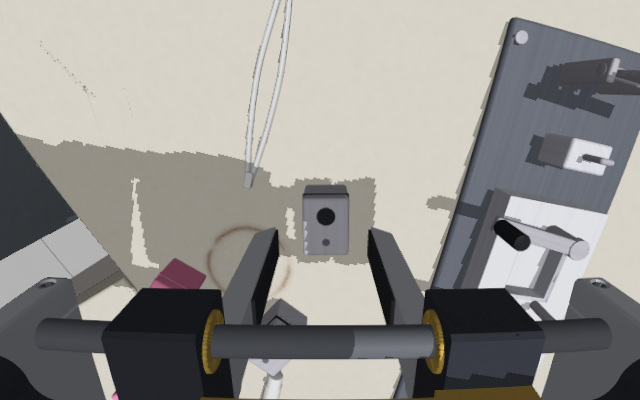

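The wrist view shows the logger at (326,220) square between the open fingers, with the tweezers tip at (250,180) outside the finger path. Measured at (443.7, 62.3). Descending to grip.

>>> move_arm:
  dp:
    - [1.3,1.8,-20]
    - [0,0,-19.5]
    - [0,0,0]
    - [0,0,0]
    - [0,0,0]
    - [0,0,0]
    - [0,0,0]
    - [0,0,0]
  rotation:
    - [0,0,0]
    - [0,0,0]
    - [0,0,0]
    - [0,0,0]
    - [0,0,0]
    - [0,0,0]
    - [0,0,0]
    - [0,0,0]
  hand: [0.55,0.55,0.55,0.2,0.2,0.2,0.2,0.2]
  newtons: 20

```text
clock: 4.28
eef_pos: [445.4, 63.8, 21.8]
eef_rot: [3.141, 0.0, 1.821]
wrist_force: [-3.1, -0.5, 8.3]
finger_gap: 29.7
finger_force: 20.0
```

>>> move_arm:
  dp:
    - [0,0,50]
    - [10,-4,45]
    - [40,-18,14]
    - [50,-22,0]
    - [50,-22,0]
    - [7,-3,0]
    - [0,0,0]
    - [0,0,0]
  rotation:
    - [0,0,0]
    - [0,0,-0.046]
    - [0,0,-0.07]
    - [0,0,-0.07]
    - [0,0,0]
    - [0,0,0]
    - [0,0,0]
    - [0,0,0]
  hand: [0.2,0.2,0.2,0.2,0.2,0.2,0.2,0.2]

```text
clock: 5.28
eef_pos: [601.3, -4.5, 130.2]
eef_rot: [-3.141, -0.0, 1.635]
wrist_force: [-0.2, 0.3, -0.8]
finger_gap: 29.9
finger_force: 20.0
```

```bash
python3 - <<'E'
from h import *
import pickle
c=snap('wrist','w4.png'); pickle.dump(c,open('w4.pkl','wb'))
s=c['s'];print(s['eef_pos'],s['eef_rot'],s['finger_gap'], s['wrist_force'])
cv2.imwrite('pics/w4c.png',cv2.resize(c['image'][120:320,200:440],None,fx=3.3,fy=3,interpolation=3)[:,:,::-1])
E
```

```text
[601.25809942  -4.49533773 130.20768416] [-3.14143447e+00 -8.01572582e-05  1.63546796e+00] 29.90365472280449 [-0.21170087  0.29792676 -0.78010362]
```

View pics/w4c.png

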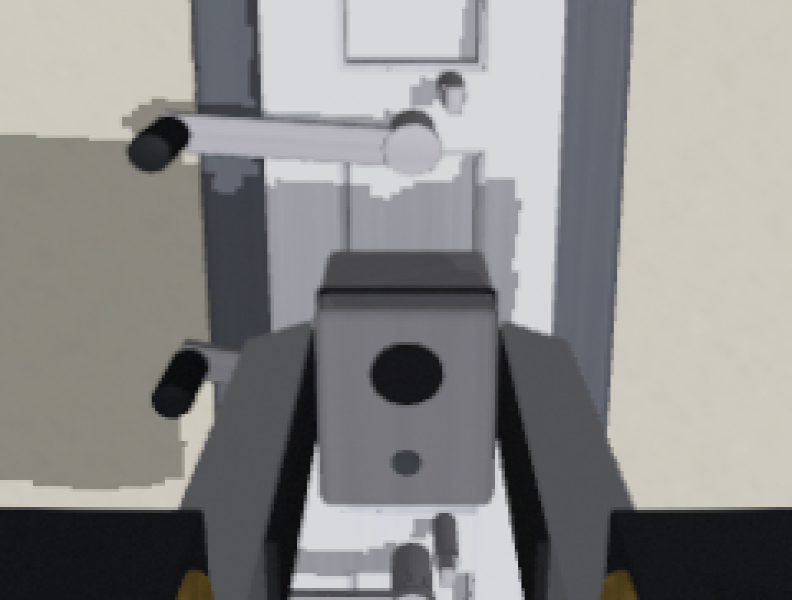

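```bash
cat > m.py <<'E'
from h import *
import pickle,sys
c=pickle.load(open('w4.pkl','rb'))
Y=.064;ex=np.array([np.cos(Y),np.sin(Y)]);ey=np.array([-ex[1],ex[0]])
zt=float(c['s']['eef_pos'][2])+14.2
for r in tops(c,zt): print(*r)
P=lambda x,y,z:(lambda q:(round(q@ex,1),round(q@ey,1)))(onz(c,200+(x+.5)/3.3-.5,120+(y+.5)/3-.5,z)[:2])
for n,x,y,z in[('logger TL',318,306,zt),('logger TR',496,306,zt),('BL',321,503,zt),('BR',493,503,zt),('p3 left',345,40,30),('p3 right',484,40,30),('p3 -y',410,63,30),('p2 left',348,200,30),('p2 right',474,165,30),('block+x',560,200,30),('block-x',268,250,30),('plate+x',622,200,8),('plate-x',205,250,8),('pivot2 top',412,146,60)]: print(n,P(x,y,z))
print('TCP',c['s']['eef_pos'][:2]@ex,c['s']['eef_pos'][:2]@ey)
E
python3 m.py
```

```text
logger TL (np.float64(585.6), np.float64(-23.5))
logger TR (np.float64(614.1), np.float64(-23.5))
BL (np.float64(585.1), np.float64(-63.2))
BR (np.float64(614.5), np.float64(-63.2))
p3 left (np.float64(584.3), np.float64(10.5))
p3 right (np.float64(619.2), np.float64(10.5))
p3 -y (np.float64(600.7), np.float64(4.2))
p2 left (np.float64(584.5), np.float64(-35.2))
p2 right (np.float64(617.3), np.float64(-24.9))
block+x (np.float64(640.0), np.float64(-35.2))
block-x (np.float64(562.9), np.float64(-50.4))
plate+x (np.float64(660.8), np.float64(-41.2))
plate-x (np.float64(541.9), np.float64(-57.5))
pivot2 top (np.float64(601.0), np.float64(-12.9))
TCP 599.7396378308194 -42.94038879582775
```

Logger in hand is at dock x 599.9, y -43.4. The pocket axis is at 601.5, y -43.5 (pocket, block and plate midlines agree), so I shift +1.6 mm in x and descend.

>>> move_arm:
  dp:
    - [1.6,0,-25]
    - [0,0,-30]
    - [0,0,-18]
    - [0,0,0]
    - [0,0,0]
    - [0,0,-6]
    - [0,0,-6]
    - [0,0,-5]
    - [0,0,-3]
    - [0,0,0]
  rotation:
    - [0,0,0]
    - [0,0,0]
    - [0,0,0]
    - [0,0,0]
    - [0,0,0]
    - [0,0,0]
    - [0,0,0]
    - [0,0,0]
    - [0,0,0]
    - [0,0,0]
  hand: [0.2,0.2,0.2,0.2,0.2,0.2,0.2,0.2,0.2,0.2]

```text
clock: 6.58
eef_pos: [603.6, -5.1, 36.7]
eef_rot: [-3.141, -0.0, 1.635]
wrist_force: [1.7, 0.1, -1.8]
finger_gap: 30.4
finger_force: 20.0
```

>>> move_arm:
  dp:
    - [0,0,0]
    - [0,0,0]
    - [0,0,0]
    - [0,0,15]
    - [0,0,25]
    - [0,0,40]
    - [0,0,0]
  rotation:
    - [0,0,0]
    - [0,0,0]
    - [0,0,0]
    - [0,0,0]
    - [0,0,0]
    - [0,0,0]
    - [0,0,0]
  hand: [0.47,0.47,0.47,0.47,0.47,0.47,0.47]

```text
clock: 7.45
eef_pos: [605.3, -5.2, 121.2]
eef_rot: [3.135, 0.001, 1.635]
wrist_force: [-0.1, -0.9, -0.0]
finger_gap: 44.0
finger_force: 0.0
```

```bash
cat > k.py <<'E'
from h import *
import pickle
Y=.064;ex=np.array([np.cos(Y),np.sin(Y)]);ey=np.array([-ex[1],ex[0]])
O=601.4*ex-78.4*ey
w1=pickle.load(open('w1.pkl','rb'));w4=pickle.load(open('w4.pkl','rb'))
def show(n,c,u,v):
    q=onz(c,u,v,82)[:2]; d=q-O-(n*70-105+30)*ey; print(n,q.round(1),'rel pivot',(d@ex).round(1),(d@ey).round(1),'r',np.hypot(*d).round(1),'ang',np.arctan2(-(d@ex),-(d@ey)).round(2))
for n,x,y in[(3,417,20),(2,416,152),(1,417,265),(0,417,398)]: show(n,w1,370+(x-330)/2.2,y/2.2)
for n,x,y in[(2,150,155),(1,172,400)]: show(n,w4,200+x/3.3,120+y/3)
E
python3 k.py; python3 - <<'E'
from h import *
import pickle
c=snap('wrist','w5.png');pickle.dump(c,open('w5.pkl','wb'))
print(c['s']['eef_pos'],c['s']['finger_gap'])
for z in (50,):
  for r in tops(c,z): print(*r)
cv2.imwrite('pics/w5c.png',cv2.resize(c['image'][60:300,200:480],None,fx=2.8,fy=2.5,interpolation=3)[:,:,::-1])
E
```

```text
3 [536.9  90.6] rel pivot -59.8 -0.5 r 59.8 ang 1.56
2 [540.3  22.5] rel pivot -60.7 1.3 r 60.8 ang 1.59
1 [545.  -39.5] rel pivot -60.0 9.1 r 60.7 ang 1.72
0 [ 550.8 -118.3] rel pivot -59.3 0.1 r 59.3 ang 1.57
2 [545.3  24.4] rel pivot -55.6 2.9 r 55.7 ang 1.62
1 [550.2 -38.1] rel pivot -54.8 10.2 r 55.7 ang 1.75
[605.26722105  -5.17241543 121.20935387] 44.02293159333134
[439.9 -37. ] 1.113 [28.3 38.1] [120.6 230. ]
```

View pics/w5c.png

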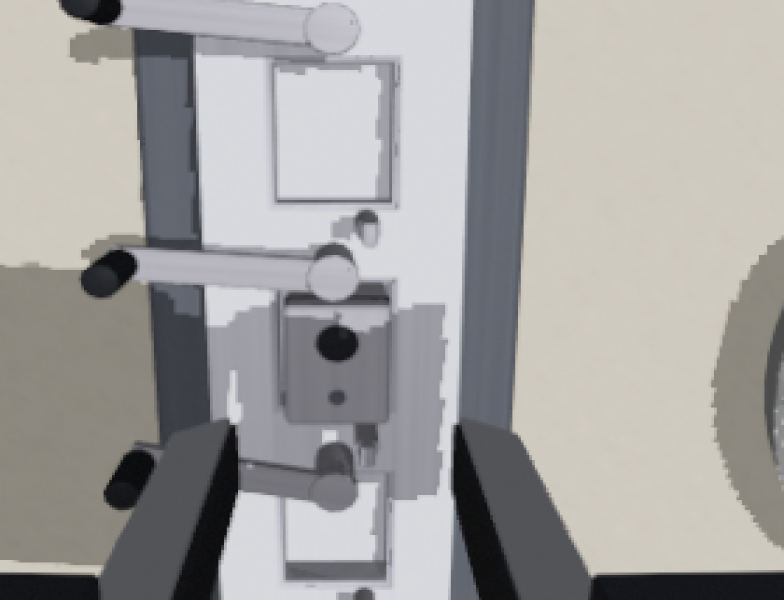

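The logger is seated in pocket 2: crop (338,360), square, and its lever is at angle ≈1.62 with the knob at about (545.4, 24.3). Next I'll straddle that knob and swing it shut.

>>> move_arm:
  dp:
    - [-30,15,-5]
    - [-30,14.5,-10]
    - [0,0,-5]
    - [0,0,0]
    - [0,0,0]
    - [0,0,0]
  rotation:
    - [0,0,0]
    - [0,0,0]
    - [0,0,0]
    - [0,0,0]
    - [0,0,0]
    - [0,0,0]
  hand: [0.32,0.32,0.32,0.32,0.32,0.32]

```text
clock: 8.25
eef_pos: [544.1, 24.1, 97.0]
eef_rot: [3.141, 0.0, 1.634]
wrist_force: [1.0, -0.3, -0.5]
finger_gap: 30.4
finger_force: 0.0
```

>>> move_arm:
  dp:
    - [1.3,0,-15]
    - [0,0,-18]
    - [0,0,0]
    - [0,0,0]
    - [0,0,0]
    - [0,0,0]
    - [0,0,0]
  rotation:
    - [0,0,0]
    - [0,0,0]
    - [0,0,0]
    - [0,0,0]
    - [0,0,0]
    - [0,0,0]
    - [0,0,0]
  hand: [0.32,0.32,0.32,0.05,0.05,0.05,0.05]
  newtons: 8

```text
clock: 9.12
eef_pos: [544.8, 24.4, 64.2]
eef_rot: [-3.141, 0.0, 1.635]
wrist_force: [-4.6, -1.2, 4.4]
finger_gap: 10.0
finger_force: 8.0
```

```bash
cat > arc.py <<'E'
import numpy as np,sys
a0=float(sys.argv[1]);n=10;Y=.064
a=np.linspace(a0,-0.04,n+1);d=np.c_[-56*np.sin(a),-56*np.cos(a)];d=np.diff(d,axis=0)
R=np.array([[np.cos(Y),-np.sin(Y)],[np.sin(Y),np.cos(Y)]]);w=d@R.T
print([[round(x,1),round(y,1),0] for x,y in w])
E
for a in 1.62 1.75 1.57 1.59; do python3 arc.py $a; done
```

```text
[[np.float64(0.9), np.float64(-9.2), 0], [np.float64(2.4), np.float64(-9.0), 0], [np.float64(3.9), np.float64(-8.4), 0], [np.float64(5.2), np.float64(-7.7), 0], [np.float64(6.4), np.float64(-6.7), 0], [np.float64(7.4), np.float64(-5.6), 0], [np.float64(8.2), np.float64(-4.3), 0], [np.float64(8.8), np.float64(-2.8), 0], [np.float64(9.2), np.float64(-1.3), 0], [np.float64(9.3), np.float64(0.2), 0]]
[[np.float64(-0.3), np.float64(-10.0), 0], [np.float64(1.5), np.float64(-9.9), 0], [np.float64(3.3), np.float64(-9.5), 0], [np.float64(4.9), np.float64(-8.7), 0], [np.float64(6.4), np.float64(-7.7), 0], [np.float64(7.6), np.float64(-6.5), 0], [np.float64(8.7), np.float64(-5.0), 0], [np.float64(9.4), np.float64(-3.4), 0], [np.float64(9.9), np.float64(-1.6), 0], [np.float64(10.0), np.float64(0.1), 0]]
[[np.float64(1.3), np.float64(-8.9), 0], [np.float64(2.7), np.float64(-8.6), 0], [np.float64(4.1), np.float64(-8.0), 0], [np.float64(5.3), np.float64(-7.3), 0], [np.float64(6.4), np.float64(-6.3), 0], [np.float64(7.3), np.float64(-5.2), 0], [np.float64(8.1), np.float64(-4.0), 0], [np.float64(8.6), np.float64(-2.6), 0], [np.float64(8.9), np.float64(-1.2), 0], [np.float64(9.0), np.float64(0.2), 0]]
[[np.float64(1.1), np.float64(-9.0), 0], [np.float64(2.6), np.float64(-8.7), 0], [np.float64(4.0), np.float64(-8.2), 0], [np.float64(5.3), np.float64(-7.4), 0], [np.float64(6.4), np.float64(-6.5), 0], [np.float64(7.4), np.float64(-5.4), 0], [np.float64(8.1), np.float64(-4.1), 0], [np.float64(8.7), np.float64(-2.7), 0], [np.float64(9.0), np.float64(-1.3), 0], [np.float64(9.1), np.float64(0.2), 0]]
```

>>> move_arm:
  dp:
    - [0.9,-9.2,0]
    - [2.4,-9,0]
    - [3.9,-8.4,0]
    - [5.2,-7.7,0]
    - [6.4,-6.7,0]
    - [7.4,-5.6,0]
    - [8.2,-4.3,0]
    - [8.8,-2.8,0]
    - [9.2,-1.3,0]
    - [9.3,0.2,0]
  rotation:
    - [0,0,0]
    - [0,0,0]
    - [0,0,0]
    - [0,0,0]
    - [0,0,0]
    - [0,0,0]
    - [0,0,0]
    - [0,0,0]
    - [0,0,0]
    - [0,0,0]
  hand: [0.05,0.05,0.05,0.05,0.05,0.05,0.05,0.05,0.05,0.05]

```text
clock: 10.38
eef_pos: [606.5, -30.7, 63.7]
eef_rot: [-3.14, 0.0, 1.635]
wrist_force: [-16.1, -6.4, 3.3]
finger_gap: 12.1
finger_force: 8.0
```

>>> move_arm:
  dp:
    - [0,0,0]
    - [0,0,0]
  rotation:
    - [0,0,0]
    - [0,0,0]
  hand: [0.05,0.05]

```text
clock: 10.62
eef_pos: [605.2, -30.8, 63.5]
eef_rot: [-3.137, 0.0, 1.635]
wrist_force: [-16.4, -5.8, 6.2]
finger_gap: 9.9
finger_force: 8.0
```

>>> move_arm:
  dp:
    - [0,0,0]
    - [0,0,0]
    - [0,0,30]
    - [0,0,36]
    - [-44,-3,0]
    - [-44,-3,0]
    - [-44,-3,0]
    - [-43,-3,0]
    - [0,0,0]
    - [0,0,0]
  rotation:
    - [0,0,0]
    - [0,0,0]
    - [0,0,0]
    - [0,0,0]
    - [0,0,-0.131]
    - [0,0,-0.131]
    - [0,0,-0.131]
    - [0,0,-0.131]
    - [0,0,0]
    - [0,0,0]
  hand: [0.32,0.32,0.32,0.32,0.55,0.55,0.55,0.55,0.55,0.55]

```text
clock: 11.88
eef_pos: [432.7, -42.4, 130.5]
eef_rot: [3.14, -0.001, 1.112]
wrist_force: [0.1, 1.3, 0.1]
finger_gap: 51.9
finger_force: 0.0
```

```bash
cat > look.py <<'E'
from h import *
import sys
c=snap('wrist',sys.argv[1]+'.png' if len(sys.argv)>1 else None)
for r in tops(c): print(*r)
print(c['s']['eef_pos'].round(1),c['s']['eef_rot'].round(3),c['s']['finger_gap'])
E
python3 look.py w6
```

```text
[430.8 -43.5] 1.109 [30.1 40.1] [322.4 198.4]
[432.7 -42.4 130.5] [ 3.140e+00 -1.000e-03  1.112e+00] 51.858842723010966
```

>>> move_arm:
  dp:
    - [-1.9,-1,-40]
    - [0,0,-40]
    - [0,0,-20]
    - [0,0,-9.5]
    - [0,0,0]
    - [0,0,0]
    - [0,0,0]
    - [0,0,0]
    - [0,0,0]
    - [0,0,0]
  rotation:
    - [0,0,0]
    - [0,0,0]
    - [0,0,0]
    - [0,0,0]
    - [0,0,0]
    - [0,0,0]
    - [0,0,0]
    - [0,0,0]
    - [0,0,0]
    - [0,0,0]
  hand: [0.55,0.55,0.55,0.55,0.55,0.55,0.2,0.2,0.2,0.2]
  newtons: 20

```text
clock: 13.18
eef_pos: [430.1, -43.5, 20.8]
eef_rot: [3.141, -0.0, 1.111]
wrist_force: [-1.3, -1.7, 5.2]
finger_gap: 29.8
finger_force: 20.0
```

>>> move_arm:
  dp:
    - [0,0,45]
    - [0,0,45]
    - [44,-8,19]
    - [45,-8,0]
    - [45,-8,0]
    - [43.8,-7.4,0]
    - [0,0,0]
    - [0,0,0]
  rotation:
    - [0,0,0]
    - [0,0,0]
    - [0,0,0.131]
    - [0,0,0.131]
    - [0,0,0.131]
    - [0,0,0.131]
    - [0,0,0]
    - [0,0,0]
  hand: [0.2,0.2,0.2,0.2,0.2,0.2,0.2,0.2]

```text
clock: 14.18
eef_pos: [606.8, -74.7, 128.8]
eef_rot: [-3.14, -0.0, 1.634]
wrist_force: [0.2, 0.2, -0.7]
finger_gap: 29.5
finger_force: 20.0
```

```bash
cat > hold.py <<'E'
from h import *
import sys
c=snap('wrist',sys.argv[1]+'.png'); s=c['s']; zt=s['eef_pos'][2]+36-float(sys.argv[2])
Y=.064;ex=np.array([np.cos(Y),np.sin(Y)]);ey=np.array([-ex[1],ex[0]])
print(s['eef_pos'].round(1),s['eef_rot'].round(3),'TCP dock',(s['eef_pos'][:2]@ex).round(1),(s['eef_pos'][:2]@ey).round(1),s['finger_gap'])
# in-hand top: dark disc (fixed offset on top) and its far edges in tool-centred ROI
I=c['image']; L=cv2.GaussianBlur(cv2.cvtColor(I,cv2.COLOR_RGB2LAB)[...,0],(3,3),0).astype(float)
ctr=proj(c,[s['eef_pos'][0],s['eef_pos'][1],zt]); u,v=ctr
print('proj TCP at top z',ctr.round(1))
def step(p0,d,lo,hi):
    t=np.arange(lo,hi,.5); p=[cv2.getRectSubPix(L.astype(np.float32),(3,3),(float(p0[0]+d[0]*k),float(p0[1]+d[1]*k))).mean() for k in t]
    g=abs(np.gradient(p)); return t[int(g.argmax())],g.max()
for off in(-14,14):
    for d in(-1,1):
        k,g=step((u+off,v),(0,d),18,42); q=onz(c,u+off,v+d*k,zt)[:2]; print('edge',off,d,k,round(g,1),'y rel TCP',((q-s['eef_pos'][:2])@ey).round(1))
E
python3 hold.py w7 20.8
```

```text
[606.8 -74.7 128.8] [-3.14  -0.     1.634] TCP dock 600.8 -113.3 29.501176128516875
proj TCP at top z [322.8 255.8]
edge -14 -1 39.0 6.6 y rel TCP 22.5
edge -14 1 32.5 14.2 y rel TCP -20.2
edge 14 -1 39.0 6.6 y rel TCP 22.5
edge 14 1 32.5 12.3 y rel TCP -20.2
```

>>> move_arm:
  dp:
    - [1.2,-0.1,-25]
    - [0,0,-30]
    - [0,0,-19]
    - [0,0,0]
    - [0,0,0]
    - [0,0,-6]
    - [0,0,-6]
    - [0,0,-5]
    - [0,0,-2]
    - [0,0,0]
  rotation:
    - [0,0,0]
    - [0,0,0]
    - [0,0,0]
    - [0,0,0]
    - [0,0,0]
    - [0,0,0]
    - [0,0,0]
    - [0,0,0]
    - [0,0,0]
    - [0,0,0]
  hand: [0.2,0.2,0.2,0.2,0.2,0.2,0.2,0.2,0.2,0.2]

```text
clock: 15.48
eef_pos: [606.3, -75.3, 37.8]
eef_rot: [-3.135, -0.0, 1.635]
wrist_force: [-28.7, -1.1, 25.8]
finger_gap: 36.9
finger_force: 21.1
```

```bash
python3 - <<'E'
from h import *
c=snap('wrist')
a=cv2.resize(c['image'][100:320,200:440],None,fx=2.5,fy=2.5,interpolation=3)
cv2.imwrite('pics/w8c.png',a[:,:,::-1]); print(c['s']['eef_pos'],c['s']['wrist_force'],c['s']['finger_gap'],c['s']['finger_force'])
E
```

```text
[606.30798179 -75.26386462  37.79468465] [-28.72023004  -1.10855421  25.79962041] 36.915006384520694 21.055823676288128
```

View pics/w8c.png

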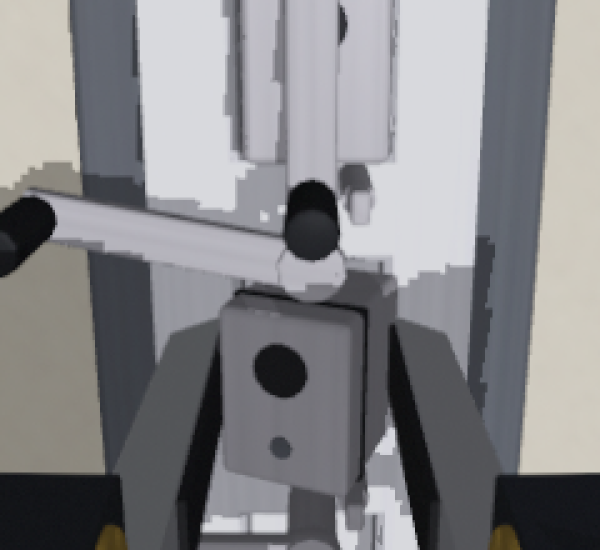

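The logger leans: its +x bottom edge caught on the pocket's +x rim, and the side face is visible at crop (375,400). I'll lift it and re-measure.

>>> move_arm:
  dp:
    - [0,0,10]
    - [0,0,20]
    - [0,0,30]
    - [0,0,30]
    - [0,0,0]
    - [0,0,0]
    - [0,0,0]
    - [0,0,0]
  rotation:
    - [0,0,0]
    - [0,0,0]
    - [0,0,0]
    - [0,0,0]
    - [0,0,0]
    - [0,0,0]
    - [0,0,0]
    - [0,0,0]
  hand: [0.2,0.2,0.2,0.2,0.2,0.2,0.2,0.2]

```text
clock: 16.52
eef_pos: [608.5, -74.9, 125.6]
eef_rot: [-3.14, -0.0, 1.635]
wrist_force: [-0.1, -1.0, -0.9]
finger_gap: 33.9
finger_force: 22.2
```

```bash
python3 - <<'E'
from h import *
import pickle
c=snap('wrist');pickle.dump(c,open('w9.pkl','wb'))
cv2.imwrite('pics/w9c.png',cv2.resize(c['image'][100:320,200:440],None,fx=3.3,fy=2.7,interpolation=3)[:,:,::-1]); print(c['s']['eef_pos'],c['s']['wrist_force'],c['s']['finger_gap'],c['s']['finger_force'])
E
```

```text
[608.50401104 -74.86728777 125.61313533] [-0.08266495 -0.97522388 -0.94352992] 33.85674415390438 22.217955524101853
```

View pics/w9c.png

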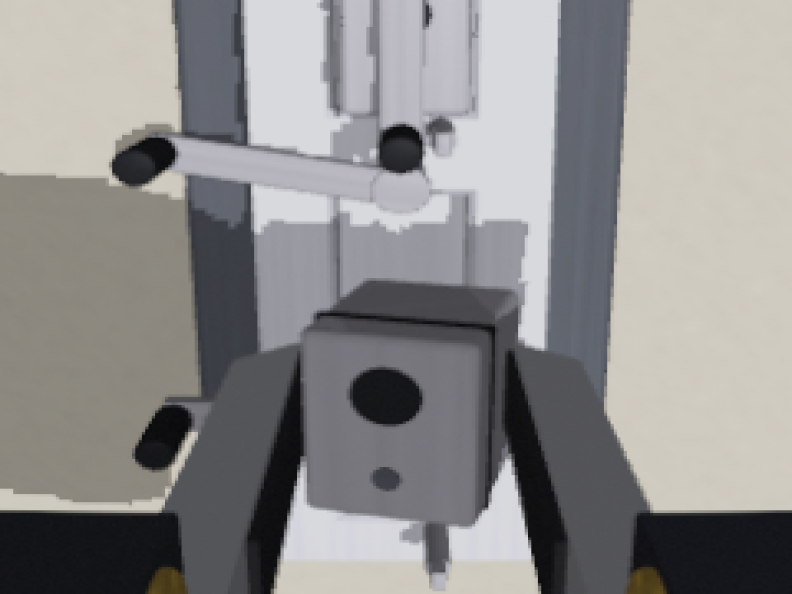

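The logger is still tilted in the hand. I'll stand it on the clear worktop at x≈490, release so it rights itself, and re-grip.

>>> move_arm:
  dp:
    - [-40,0,0]
    - [-40,0,0]
    - [-38,0,0]
    - [0,0,-40]
    - [0,0,-35]
    - [0,0,-20]
    - [0,0,-6]
    - [0,0,0]
    - [0,0,0]
  rotation:
    - [0,0,0]
    - [0,0,0]
    - [0,0,0]
    - [0,0,0]
    - [0,0,0]
    - [0,0,0]
    - [0,0,0]
    - [0,0,0]
    - [0,0,0]
  hand: [0.2,0.2,0.2,0.2,0.2,0.2,0.2,0.2,0.2]

```text
clock: 17.7
eef_pos: [491.3, -75.0, 26.3]
eef_rot: [3.14, 0.0, 1.635]
wrist_force: [0.9, -0.2, -1.1]
finger_gap: 34.1
finger_force: 21.5
```

>>> move_arm:
  dp:
    - [0,0,0]
    - [0,0,0]
    - [0,0,0]
    - [0,0,0]
    - [0,0,0]
    - [0,0,0]
  rotation:
    - [0,0,0]
    - [0,0,0]
    - [0,0,0]
    - [0,0,0]
    - [0,0,0]
    - [0,0,0]
  hand: [0.5,0.5,0.5,0.5,0.5,0.5]

```text
clock: 18.45
eef_pos: [490.7, -74.9, 25.4]
eef_rot: [-3.142, -0.0, 1.635]
wrist_force: [0.2, 0.2, 0.3]
finger_gap: 47.2
finger_force: 0.0
```

```bash
python3 look.py w10; python3 - <<'E'
from h import *
import pickle
c=pickle.load(open('w9.pkl','rb'))
Y=.064;ex=np.array([np.cos(Y),np.sin(Y)]);ey=np.array([-ex[1],ex[0]])
P=lambda x,y,z:(lambda q:(round(q@ex,1),round(q@ey,1)))(onz(c,200+(x+.5)/3.3-.5,100+(y+.5)/2.7-.5,z)[:2])
for n,x,y,z in[('p1 l',336,230,30),('p1 r',466,230,30),('block+x',550,200,30),('block-x',256,280,30),('piv',401,190,59),('p2 l',335,60,30),('p2 r',474,60,30),('p2 -y',400,113,30)]:print(n,P(x,y,z))
E
```

```text
[496.2 -74.3] 1.639 [29.7 39.6] [333.3 251. ]
[490.7 -74.9  25.4] [-3.142 -0.     1.635] 47.229327136653275
p1 l (np.float64(584.3), np.float64(-103.3))
p1 r (np.float64(617.7), np.float64(-103.4))
block+x (np.float64(639.0), np.float64(-93.7))
block-x (np.float64(563.0), np.float64(-119.9))
piv (np.float64(601.2), np.float64(-84.1))
p2 l (np.float64(584.9), np.float64(-50.7))
p2 r (np.float64(619.0), np.float64(-50.8))
p2 -y (np.float64(600.8), np.float64(-66.6))
```

>>> move_arm:
  dp:
    - [5.4,0.6,0]
    - [0,0,-4.4]
    - [0,0,0]
    - [0,0,0]
    - [0,0,0]
    - [0,0,0]
    - [0,0,0]
    - [0,0,0]
  rotation:
    - [0,0,0]
    - [0,0,0]
    - [0,0,0]
    - [0,0,0]
    - [0,0,0]
    - [0,0,0]
    - [0,0,0]
    - [0,0,0]
  hand: [0.5,0.5,0.5,0.2,0.2,0.2,0.2,0.2]
  newtons: 20

```text
clock: 19.5
eef_pos: [496.2, -74.3, 21.1]
eef_rot: [3.142, 0.0, 1.635]
wrist_force: [0.3, 0.1, 0.9]
finger_gap: 30.1
finger_force: 20.0
```

>>> move_arm:
  dp:
    - [0,0,40]
    - [0,0,30]
    - [37,0,0]
    - [37,0,0]
    - [36.5,0,0]
    - [0,0,0]
    - [0,0,0]
    - [0,0,0]
    - [0,0,0]
    - [0,0,0]
  rotation:
    - [0,0,0]
    - [0,0,0]
    - [0,0,0]
    - [0,0,0]
    - [0,0,0]
    - [0,0,0]
    - [0,0,0]
    - [0,0,0]
    - [0,0,0]
    - [0,0,0]
  hand: [0.2,0.2,0.2,0.2,0.2,0.2,0.2,0.2,0.2,0.2]

```text
clock: 20.75
eef_pos: [606.5, -74.4, 91.3]
eef_rot: [3.141, 0.0, 1.635]
wrist_force: [0.8, -0.5, -0.7]
finger_gap: 29.7
finger_force: 20.0
```

```bash
python3 hold.py w11 21
```

```text
[606.5 -74.4  91.3] [3.141 0.    1.635] TCP dock 600.5 -113.0 29.692980142837655
proj TCP at top z [322.8 255.6]
edge -14 -1 39.0 6.3 y rel TCP 22.6
edge -14 1 31.5 13.8 y rel TCP -19.6
edge 14 -1 39.0 6.4 y rel TCP 22.5
edge 14 1 31.5 13.5 y rel TCP -19.6
```

>>> move_arm:
  dp:
    - [0.4,-1.2,-17]
    - [0,0,-18]
    - [0,0,0]
    - [0,0,0]
    - [0,0,0]
    - [0,0,-6]
    - [0,0,-4]
    - [0,0,0]
    - [0,0,0]
  rotation:
    - [0,0,0]
    - [0,0,0]
    - [0,0,0]
    - [0,0,0]
    - [0,0,0]
    - [0,0,0]
    - [0,0,0]
    - [0,0,0]
    - [0,0,0]
  hand: [0.2,0.2,0.2,0.2,0.2,0.2,0.2,0.2,0.2]

```text
clock: 21.92
eef_pos: [607.1, -75.5, 46.1]
eef_rot: [3.141, 0.0, 1.635]
wrist_force: [-0.0, -0.4, -0.8]
finger_gap: 30.1
finger_force: 20.0
```

Entered the pocket (underside at 25 mm, below the 30 mm rim) with no force. I'll go on down.

>>> move_arm:
  dp:
    - [0,0,-5]
    - [0,0,-4]
    - [0,0,-1.5]
    - [0,0,0]
    - [0,0,0]
  rotation:
    - [0,0,0]
    - [0,0,0]
    - [0,0,0]
    - [0,0,0]
    - [0,0,0]
  hand: [0.2,0.2,0.2,0.2,0.2]

```text
clock: 22.55
eef_pos: [607.1, -75.5, 35.6]
eef_rot: [3.141, 0.0, 1.635]
wrist_force: [1.1, 0.0, -1.2]
finger_gap: 30.1
finger_force: 20.0
```

>>> move_arm:
  dp:
    - [0,0,0]
    - [0,0,0]
    - [0,0,0]
    - [0,0,20]
    - [0,0,25]
    - [-30,24,17]
    - [-30.5,15,0]
    - [0,0,0]
    - [0,0,0]
    - [0,0,0]
  rotation:
    - [0,0,0]
    - [0,0,0]
    - [0,0,0]
    - [0,0,0]
    - [0,0,0]
    - [0,0,0]
    - [0,0,0]
    - [0,0,0]
    - [0,0,0]
    - [0,0,0]
  hand: [0.47,0.47,0.47,0.47,0.47,0.32,0.32,0.32,0.32,0.32]

```text
clock: 23.8
eef_pos: [547.2, -36.9, 97.7]
eef_rot: [3.141, 0.0, 1.634]
wrist_force: [0.3, 0.1, -0.2]
finger_gap: 30.0
finger_force: 0.0
```

```bash
python3 look.py w12; python3 - <<'E'
import numpy as np
Y=.064;ex=np.array([np.cos(Y),np.sin(Y)]);ey=np.array([-ex[1],ex[0]])
for n,a in((0,1.57),(1,1.75),(3,1.56)):
    p=601.5*ex+(-78.6+n*70-75)*ey; print(n,(p+56*(-np.sin(a)*ex-np.cos(a)*ey)).round(1),'shut',(p-56*ey).round(1),'pocket',(p-30*ey).round(1))
E
```

```text
[547.2 -36.9  97.7] [3.141 0.    1.634] 30.029758904833457
0 [ 554.2 -118.4] shut [ 613.7 -170.7] pocket [ 612.  -144.8]
1 [550.  -38.5] shut [ 609.2 -100.8] pocket [607.5 -74.9]
3 [540.8  90.6] shut [600.2  38.9] pocket [598.6  64.8]
```

>>> move_arm:
  dp:
    - [2.8,-1.5,0]
    - [0,0,-17]
    - [0,0,-16.5]
    - [0,0,0]
    - [0,0,0]
    - [0,0,0]
    - [0,0,0]
  rotation:
    - [0,0,0]
    - [0,0,0]
    - [0,0,0]
    - [0,0,0]
    - [0,0,0]
    - [0,0,0]
    - [0,0,0]
  hand: [0.32,0.32,0.32,0.05,0.05,0.05,0.05]
  newtons: 8

```text
clock: 24.72
eef_pos: [549.7, -38.0, 64.4]
eef_rot: [3.141, 0.0, 1.635]
wrist_force: [3.2, 0.1, -2.3]
finger_gap: 9.5
finger_force: 8.0
```

>>> move_arm:
  dp:
    - [-0.3,-10,0]
    - [1.5,-9.9,0]
    - [3.3,-9.5,0]
    - [4.9,-8.7,0]
    - [6.4,-7.7,0]
    - [7.6,-6.5,0]
    - [8.7,-5,0]
    - [9.4,-3.4,0]
    - [9.9,-1.6,0]
    - [10,0.1,0]
  rotation:
    - [0,0,0]
    - [0,0,0]
    - [0,0,0]
    - [0,0,0]
    - [0,0,0]
    - [0,0,0]
    - [0,0,0]
    - [0,0,0]
    - [0,0,0]
    - [0,0,0]
  hand: [0.05,0.05,0.05,0.05,0.05,0.05,0.05,0.05,0.05,0.05]

```text
clock: 25.98
eef_pos: [610.8, -100.6, 63.8]
eef_rot: [-3.14, 0.0, 1.635]
wrist_force: [-14.9, -5.7, 4.0]
finger_gap: 11.8
finger_force: 8.0
```

>>> move_arm:
  dp:
    - [0,0,0]
    - [0,0,0]
  rotation:
    - [0,0,0]
    - [0,0,0]
  hand: [0.05,0.05]

```text
clock: 26.22
eef_pos: [609.5, -100.7, 63.7]
eef_rot: [-3.137, 0.0, 1.635]
wrist_force: [-13.5, -5.9, 5.7]
finger_gap: 10.0
finger_force: 8.0
```

Lever 1 is at its stop. Next, the logger near (446.6, -279).

>>> move_arm:
  dp:
    - [0,0,0]
    - [0,0,0]
    - [0,0,30]
    - [0,0,36]
    - [-41,-44,0]
    - [-41,-45,0]
    - [-41,-45,0]
    - [-40,-44,0]
    - [0,0,0]
    - [0,0,0]
  rotation:
    - [0,0,0]
    - [0,0,0]
    - [0,0,0]
    - [0,0,0]
    - [0,0,-0.117]
    - [0,0,-0.117]
    - [0,0,-0.117]
    - [0,0,-0.118]
    - [0,0,0]
    - [0,0,0]
  hand: [0.32,0.32,0.32,0.32,0.55,0.55,0.55,0.55,0.55,0.55]

```text
clock: 27.48
eef_pos: [448.4, -278.0, 130.2]
eef_rot: [3.141, -0.0, 1.166]
wrist_force: [0.1, -0.1, -1.0]
finger_gap: 52.0
finger_force: 0.0
```

>>> move_arm:
  dp:
    - [0,0,0]
    - [0,0,0]
  rotation:
    - [0,0,0]
    - [0,0,0]
  hand: [0.55,0.55]

```text
clock: 27.72
eef_pos: [448.4, -277.4, 129.9]
eef_rot: [-3.142, -0.0, 1.168]
wrist_force: [0.2, 0.2, 0.3]
finger_gap: 52.3
finger_force: 0.0
```

```bash
python3 look.py w13
```

```text
[ 447.2 -280.2] 1.167 [30.  40.1] [324.  199.9]
[ 448.4 -277.4  129.9] [-3.142 -0.     1.168] 52.27507974364112
```

>>> move_arm:
  dp:
    - [-1.4,-2.4,-40]
    - [0,0,-40]
    - [0,0,-20]
    - [0,0,-9]
    - [0,0,0]
    - [0,0,0]
    - [0,0,0]
    - [0,0,0]
    - [0,0,0]
    - [0,0,0]
  rotation:
    - [0,0,0]
    - [0,0,0]
    - [0,0,0]
    - [0,0,0]
    - [0,0,0]
    - [0,0,0]
    - [0,0,0]
    - [0,0,0]
    - [0,0,0]
    - [0,0,0]
  hand: [0.55,0.55,0.55,0.55,0.55,0.55,0.2,0.2,0.2,0.2]
  newtons: 20

```text
clock: 29.02
eef_pos: [446.6, -280.8, 21.4]
eef_rot: [3.141, 0.0, 1.166]
wrist_force: [-0.2, 0.4, 4.8]
finger_gap: 29.5
finger_force: 20.0
```

>>> move_arm:
  dp:
    - [0,0,45]
    - [0,0,50]
    - [41.2,34,0]
    - [41.2,34,0]
    - [41.2,34,0]
    - [41.2,33.5,0]
    - [0,0,-15]
    - [0,0,-12]
    - [0,0,0]
    - [0,0,0]
  rotation:
    - [0,0,0]
    - [0,0,0]
    - [0,0,0.117]
    - [0,0,0.117]
    - [0,0,0.117]
    - [0,0,0.118]
    - [0,0,0]
    - [0,0,0]
    - [0,0,0]
    - [0,0,0]
  hand: [0.2,0.2,0.2,0.2,0.2,0.2,0.2,0.2,0.2,0.2]

```text
clock: 30.28
eef_pos: [610.9, -145.9, 89.5]
eef_rot: [3.141, 0.0, 1.633]
wrist_force: [-0.3, 0.5, -0.7]
finger_gap: 29.9
finger_force: 20.0
```

>>> move_arm:
  dp:
    - [0,0,0]
    - [0,0,0]
    - [0,0,0]
  rotation:
    - [0,0,0]
    - [0,0,0]
    - [0,0,0]
  hand: [0.2,0.2,0.2]

```text
clock: 30.65
eef_pos: [611.2, -145.2, 89.3]
eef_rot: [3.141, 0.0, 1.635]
wrist_force: [0.7, -1.4, -1.8]
finger_gap: 29.7
finger_force: 20.0
```

```bash
python3 hold.py w14 21.2
```

```text
[ 611.2 -145.2   89.3] [3.141 0.    1.635] TCP dock 600.7 -184.0 29.67204554703814
proj TCP at top z [322.8 255.5]
edge -14 -1 40.0 7.4 y rel TCP 23.1
edge -14 1 30.0 12.6 y rel TCP -18.6
edge 14 -1 40.0 7.5 y rel TCP 23.1
edge 14 1 30.0 12.4 y rel TCP -18.7
```

>>> move_arm:
  dp:
    - [0.3,-1.2,-17]
    - [0,0,-16]
    - [0,0,0]
    - [0,0,0]
    - [0,0,0]
    - [0,0,-6]
    - [0,0,-4]
    - [0,0,0]
    - [0,0,0]
  rotation:
    - [0,0,0]
    - [0,0,0]
    - [0,0,0]
    - [0,0,0]
    - [0,0,0]
    - [0,0,0]
    - [0,0,0]
    - [0,0,0]
    - [0,0,0]
  hand: [0.2,0.2,0.2,0.2,0.2,0.2,0.2,0.2,0.2]

```text
clock: 31.82
eef_pos: [611.5, -146.3, 46.1]
eef_rot: [-3.142, 0.0, 1.635]
wrist_force: [-0.1, 0.0, -0.6]
finger_gap: 29.7
finger_force: 20.0
```

>>> move_arm:
  dp:
    - [0,0,-5]
    - [0,0,-4]
    - [0,0,-1.5]
    - [0,0,0]
    - [0,0,0]
  rotation:
    - [0,0,0]
    - [0,0,0]
    - [0,0,0]
    - [0,0,0]
    - [0,0,0]
  hand: [0.2,0.2,0.2,0.2,0.2]

```text
clock: 32.45
eef_pos: [611.5, -146.3, 35.5]
eef_rot: [3.141, 0.0, 1.635]
wrist_force: [1.0, 0.5, -2.0]
finger_gap: 29.8
finger_force: 20.0
```

>>> move_arm:
  dp:
    - [0,0,0]
    - [0,0,0]
    - [0,0,0]
    - [0,0,20]
    - [0,0,25]
    - [-28,14,17]
    - [-29,14,0]
    - [0,0,0]
    - [0,0,0]
    - [0,0,0]
  rotation:
    - [0,0,0]
    - [0,0,0]
    - [0,0,0]
    - [0,0,0]
    - [0,0,0]
    - [0,0,0]
    - [0,0,0]
    - [0,0,0]
    - [0,0,0]
    - [0,0,0]
  hand: [0.47,0.47,0.47,0.47,0.47,0.32,0.32,0.32,0.32,0.32]

```text
clock: 33.7
eef_pos: [555.1, -118.6, 97.8]
eef_rot: [3.141, 0.0, 1.635]
wrist_force: [-1.0, 0.1, -0.8]
finger_gap: 30.3
finger_force: 0.0
```

>>> move_arm:
  dp:
    - [-0.5,0.2,0]
    - [0,0,-17]
    - [0,0,-16.5]
    - [0,0,0]
    - [0,0,0]
    - [0,0,0]
    - [0,0,0]
  rotation:
    - [0,0,0]
    - [0,0,0]
    - [0,0,0]
    - [0,0,0]
    - [0,0,0]
    - [0,0,0]
    - [0,0,0]
  hand: [0.32,0.32,0.32,0.05,0.05,0.05,0.05]
  newtons: 8

```text
clock: 34.58
eef_pos: [553.9, -118.2, 64.3]
eef_rot: [3.142, 0.0, 1.635]
wrist_force: [-2.3, -0.9, 0.1]
finger_gap: 9.7
finger_force: 8.0
```

>>> move_arm:
  dp:
    - [1.3,-8.9,0]
    - [2.7,-8.6,0]
    - [4.1,-8,0]
    - [5.3,-7.3,0]
    - [6.4,-6.3,0]
    - [7.3,-5.2,0]
    - [8.1,-4,0]
    - [8.6,-2.6,0]
    - [8.9,-1.2,0]
    - [9,0.2,0]
  rotation:
    - [0,0,0]
    - [0,0,0]
    - [0,0,0]
    - [0,0,0]
    - [0,0,0]
    - [0,0,0]
    - [0,0,0]
    - [0,0,0]
    - [0,0,0]
    - [0,0,0]
  hand: [0.05,0.05,0.05,0.05,0.05,0.05,0.05,0.05,0.05,0.05]

```text
clock: 35.83
eef_pos: [615.7, -170.4, 64.0]
eef_rot: [-3.14, 0.0, 1.635]
wrist_force: [-15.9, -5.1, 6.0]
finger_gap: 12.8
finger_force: 8.0
```

>>> move_arm:
  dp:
    - [0,0,0]
    - [0,0,0]
  rotation:
    - [0,0,0]
    - [0,0,0]
  hand: [0.05,0.05]

```text
clock: 36.08
eef_pos: [614.4, -170.5, 63.9]
eef_rot: [-3.137, 0.0, 1.635]
wrist_force: [-16.2, -4.9, 8.0]
finger_gap: 10.1
finger_force: 8.0
```

>>> move_arm:
  dp:
    - [0,0,0]
    - [0,0,0]
    - [0,0,30]
    - [-20,20,36]
    - [-45,30,0]
    - [-45,40,0]
    - [-40,46,0]
    - [-30,52,0]
    - [0,56,0]
    - [0,56,0]
  rotation:
    - [0,0,0]
    - [0,0,0]
    - [0,0,0]
    - [0,0,0]
    - [0,0,0.037]
    - [0,0,0.037]
    - [0,0,0.037]
    - [0,0,0.037]
    - [0,0,0]
    - [0,0,0]
  hand: [0.32,0.32,0.32,0.32,0.55,0.55,0.55,0.55,0.55,0.55]

```text
clock: 37.33
eef_pos: [435.6, 132.2, 130.7]
eef_rot: [3.14, -0.0, 1.783]
wrist_force: [0.6, -0.7, -0.5]
finger_gap: 51.2
finger_force: 0.0
```

>>> move_arm:
  dp:
    - [0,56,0]
    - [0,56,0]
    - [0,0,0]
    - [0,0,0]
    - [0,0,0]
  rotation:
    - [0,0,0]
    - [0,0,0]
    - [0,0,0]
    - [0,0,0]
    - [0,0,0]
  hand: [0.55,0.55,0.55,0.55,0.55]

```text
clock: 37.95
eef_pos: [435.9, 241.0, 130.2]
eef_rot: [3.141, -0.0, 1.781]
wrist_force: [0.3, -1.0, -0.6]
finger_gap: 51.9
finger_force: 0.0
```

```bash
python3 look.py w15
```

```text
[434.  242.7] 1.743 [29.6 39.7] [321.6 194.3]
[435.9 241.  130.2] [ 3.141 -0.     1.781] 51.903820849185074
```

>>> move_arm:
  dp:
    - [-1.8,1.4,-40]
    - [0,0,-40]
    - [0,0,-20]
    - [0,0,-9.2]
    - [0,0,0]
    - [0,0,0]
    - [0,0,0]
    - [0,0,0]
    - [0,0,0]
    - [0,0,0]
  rotation:
    - [0,0,-0.02]
    - [0,0,0]
    - [0,0,0]
    - [0,0,0]
    - [0,0,0]
    - [0,0,0]
    - [0,0,0]
    - [0,0,0]
    - [0,0,0]
    - [0,0,0]
  hand: [0.55,0.55,0.55,0.55,0.55,0.55,0.2,0.2,0.2,0.2]
  newtons: 20

```text
clock: 39.25
eef_pos: [434.0, 243.5, 21.1]
eef_rot: [3.141, -0.0, 1.763]
wrist_force: [-1.4, -1.7, 5.0]
finger_gap: 29.5
finger_force: 19.9
```

>>> move_arm:
  dp:
    - [0,0,45]
    - [0,0,50]
    - [30,-40,0]
    - [40,-40,0]
    - [47,-40,0]
    - [47,-40,0]
    - [0,-19,-15]
    - [0,0,-12]
    - [0,0,0]
    - [0,0,0]
  rotation:
    - [0,0,0]
    - [0,0,0]
    - [0,0,-0.032]
    - [0,0,-0.032]
    - [0,0,-0.032]
    - [0,0,-0.032]
    - [0,0,0]
    - [0,0,0]
    - [0,0,0]
    - [0,0,0]
  hand: [0.2,0.2,0.2,0.2,0.2,0.2,0.2,0.2,0.2,0.2]

```text
clock: 40.5
eef_pos: [597.6, 65.6, 89.4]
eef_rot: [3.141, -0.0, 1.636]
wrist_force: [0.1, 0.5, -1.0]
finger_gap: 29.7
finger_force: 19.9
```

>>> move_arm:
  dp:
    - [0,0,0]
    - [0,0,0]
    - [0,0,0]
  rotation:
    - [0,0,0]
    - [0,0,0]
    - [0,0,0]
  hand: [0.2,0.2,0.2]

```text
clock: 40.88
eef_pos: [597.9, 64.5, 89.0]
eef_rot: [3.141, -0.0, 1.635]
wrist_force: [0.0, 0.3, -0.8]
finger_gap: 29.9
finger_force: 19.9
```

```bash
python3 hold.py w16 21.2; python3 -c "
import cv2;I=cv2.imread('pics/w16.png');cv2.imwrite('pics/w16c.png',cv2.resize(I[0:340,180:480],None,fx=2,fy=1.76,interpolation=3))"
```

```text
[597.9  64.5  89. ] [ 3.141 -0.     1.635] TCP dock 600.8 26.2 29.88967497933698
proj TCP at top z [322.8 255.5]
edge -14 -1 36.0 7.2 y rel TCP 20.9
edge -14 1 34.0 9.8 y rel TCP -21.2
edge 14 -1 40.0 6.8 y rel TCP 23.1
edge 14 1 34.0 9.9 y rel TCP -21.2
```

View pics/w16c.png

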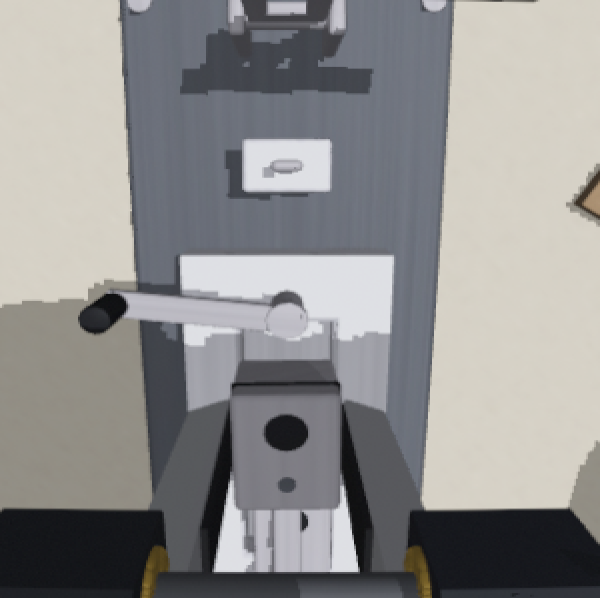

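The logger is square over pocket 3 in the crop (286,450). It sits 1.2 mm low in y, so I shift +1.1. The catch block is at (287,165) and the hasp hinge at (287,20).

>>> move_arm:
  dp:
    - [0.3,1.1,-17]
    - [0,0,-16]
    - [0,0,0]
    - [0,0,0]
    - [0,0,0]
    - [0,0,-6]
    - [0,0,-4]
    - [0,0,0]
    - [0,0,0]
  rotation:
    - [0,0,0]
    - [0,0,0]
    - [0,0,0]
    - [0,0,0]
    - [0,0,0]
    - [0,0,0]
    - [0,0,0]
    - [0,0,0]
    - [0,0,0]
  hand: [0.2,0.2,0.2,0.2,0.2,0.2,0.2,0.2,0.2]

```text
clock: 42.05
eef_pos: [598.2, 65.5, 45.9]
eef_rot: [3.141, -0.0, 1.635]
wrist_force: [0.1, 0.1, -0.4]
finger_gap: 29.8
finger_force: 19.9
```

```bash
python3 - <<'E'
from h import *
c=snap('wrist')
T=np.eye(4);T[:3,:3]=rpy([3.141,0,1.635]);T[:3,3]=[597.9,64.5,89.0]
M=T@np.array(c['mount']);c['R']=M[:3,:3].T;c['t']=-c['R']@M[:3,3]
Y=.064;ex=np.array([np.cos(Y),np.sin(Y)]);ey=np.array([-ex[1],ex[0]])
for n,x,y,z in[('knob3',95,320,82),('plate+y edge screws',139,2,8),('staple',287,165,45)]:
    q=onz(c,180+x/2,y/1.76,z)[:2];print(n,q.round(1),(q@ex-601.3).round(1),(q@ey+78.9).round(1))
E
```

```text
knob3 [540.7  96.7] -55.5 140.8
plate+y edge screws [536.5 210.4] -52.5 254.5
staple [593. 149.] 0.0 189.7
```

>>> move_arm:
  dp:
    - [0,0,-5]
    - [0,0,-4]
    - [0,0,-1.5]
    - [0,0,0]
    - [0,0,0]
  rotation:
    - [0,0,0]
    - [0,0,0]
    - [0,0,0]
    - [0,0,0]
    - [0,0,0]
  hand: [0.2,0.2,0.2,0.2,0.2]

```text
clock: 42.72
eef_pos: [598.2, 65.5, 35.3]
eef_rot: [3.142, 0.0, 1.635]
wrist_force: [-0.6, 0.2, -1.3]
finger_gap: 29.8
finger_force: 19.9
```

>>> move_arm:
  dp:
    - [0,0,0]
    - [0,0,0]
    - [0,0,0]
    - [0,0,20]
    - [0,0,25]
    - [-28,15,17]
    - [-29.4,15,0]
    - [0,0,0]
    - [0,0,0]
    - [0,0,0]
  rotation:
    - [0,0,0]
    - [0,0,0]
    - [0,0,0]
    - [0,0,0]
    - [0,0,0]
    - [0,0,0]
    - [0,0,0]
    - [0,0,0]
    - [0,0,0]
    - [0,0,0]
  hand: [0.47,0.47,0.47,0.47,0.47,0.32,0.32,0.32,0.32,0.32]

```text
clock: 43.98
eef_pos: [541.4, 95.1, 97.5]
eef_rot: [3.141, 0.0, 1.634]
wrist_force: [-1.6, -0.9, -0.2]
finger_gap: 30.1
finger_force: 0.0
```

```bash
python3 - <<'E'
from h import *
c=snap('wrist','w17.png')
print(c['s']['eef_pos'])
cv2.imwrite('pics/w17c.png',cv2.resize(c['image'][0:300,140:540],None,fx=2,fy=2,interpolation=3)[:,:,::-1])
import pickle;pickle.dump(c,open('w17.pkl','wb'))
E
```

```text
[541.4247105   95.11287753  97.54741342]
```

View pics/w17c.png

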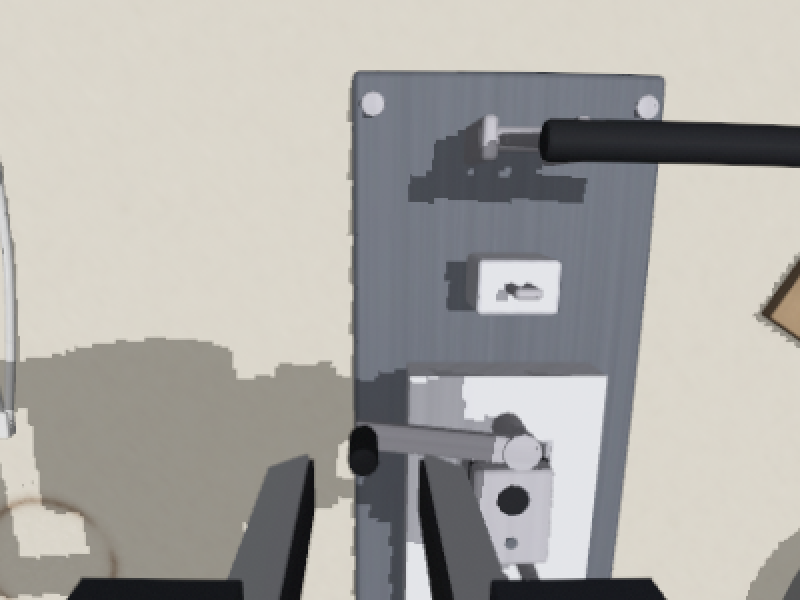

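Crop: logger home in pocket 3 at (513,510), knob 3 between the fingers at (363,455), hasp grip bar from (545,140) to the right edge, hinge at (490..590,135). Next I'll swing lever 3.

>>> move_arm:
  dp:
    - [-0.5,0,0]
    - [0,0,-17]
    - [0,0,-16.5]
    - [0,0,0]
    - [0,0,0]
    - [0,0,0]
    - [0,0,0]
  rotation:
    - [0,0,0]
    - [0,0,0]
    - [0,0,0]
    - [0,0,0]
    - [0,0,0]
    - [0,0,0]
    - [0,0,0]
  hand: [0.32,0.32,0.32,0.05,0.05,0.05,0.05]
  newtons: 8

```text
clock: 44.9
eef_pos: [540.4, 95.5, 64.1]
eef_rot: [3.141, -0.0, 1.635]
wrist_force: [-0.2, -0.5, -1.1]
finger_gap: 10.3
finger_force: 8.0
```

>>> move_arm:
  dp:
    - [0.5,-9.2,0]
    - [2.1,-9.2,0]
    - [3.7,-8.7,0]
    - [5.2,-8,0]
    - [6.4,-7,0]
    - [7.5,-5.9,0]
    - [8.4,-4.5,0]
    - [9,-2.9,0]
    - [9.3,-1.3,0]
    - [9.4,0.2,0]
  rotation:
    - [0,0,0]
    - [0,0,0]
    - [0,0,0]
    - [0,0,0]
    - [0,0,0]
    - [0,0,0]
    - [0,0,0]
    - [0,0,0]
    - [0,0,0]
    - [0,0,0]
  hand: [0.05,0.05,0.05,0.05,0.05,0.05,0.05,0.05,0.05,0.05]

```text
clock: 46.15
eef_pos: [601.8, 38.4, 63.6]
eef_rot: [-3.14, 0.0, 1.634]
wrist_force: [-14.1, -7.8, 2.5]
finger_gap: 12.0
finger_force: 8.0
```

>>> move_arm:
  dp:
    - [0,0,0]
    - [0,0,0]
  rotation:
    - [0,0,0]
    - [0,0,0]
  hand: [0.05,0.05]

```text
clock: 46.4
eef_pos: [600.5, 38.3, 63.5]
eef_rot: [-3.137, 0.001, 1.635]
wrist_force: [-14.6, -8.1, 5.5]
finger_gap: 9.5
finger_force: 8.0
```

All four levers are at their stops. Now I'll locate the hasp bar and hinge from the two views.

```bash
python3 - <<'E'
from h import *
import pickle
A=pickle.load(open('w2.pkl','rb'));B=pickle.load(open('w17.pkl','rb'))
Y=.064;ex=np.array([np.cos(Y),np.sin(Y),0]);ey=np.array([-np.sin(Y),np.cos(Y),0])
def barmid(c,cols,lo,hi):
    L=cv2.cvtColor(c['image'],cv2.COLOR_RGB2LAB)[...,0]; P=[]
    for u in cols:
        r=np.where(L[lo:hi,u]<40)[0]
        if len(r)>2: P.append((u,r.mean()+lo))
    return np.array(P)
res=[]
for c,cols,lo,hi in((A,range(458,500,3),80,100),(B,range(420,535,5),50,90)):
    P=barmid(c,cols,lo,hi); print(P[[0,-1]].round(1))
    # per plane: coords (y,z) in dock where bar || ex
    for u,v in P[[1,len(P)//2,-2]]:
        o,w=ray(c,u,v); oy,oz=o@ey+78.9,o[2]; wy,wz=w@ey,w[2]
        n=np.array([wz,-wy]); n/=np.linalg.norm(n); res.append((*n,n@[oy,oz]))
res=np.array(res); s,*_=np.linalg.lstsq(res[:,:2],res[:,2],rcond=None); print('bar dock y,z',s.round(1),'resid',(res[:,:2]@s-res[:,2]).round(1))
for n,u,v,z in[('hinge post l',385,67,45),('r',433,62,45)]:
    q=onz(B,u,v,z); print(n,(q@ex-601.3).round(1),(q@ey+78.9).round(1))
q=onz(B,412,70,s[1]);print('bar left end x',(q@ex-601.3).round(1))
q=onz(A,504,89,s[1]);print('bar right end x',(q@ex-601.3).round(1))
E
```

```text
[[458.   90.5]
 [497.   89. ]]
[[420.   72.3]
 [530.   73.7]]
bar dock y,z [235.1  98.6] resid [ 0.2 -0.5  0.4 -0.5 -0.2  0.6]
hinge post l -13.8 241.1
r 17.9 244.7
bar left end x -9.4
bar right end x 62.1
```

>>> move_arm:
  dp:
    - [0,0,0]
    - [0,0,0]
    - [0,0,36]
    - [0,0,46]
    - [5,30,0]
    - [5,32,0]
    - [5,32,0]
    - [5,32,0]
    - [5.6,31,0]
    - [0,0,0]
  rotation:
    - [0,0,0]
    - [0,0,0]
    - [0,0,0]
    - [0,0,-0.174]
    - [0,0,-0.174]
    - [0,0,-0.174]
    - [0,0,-0.174]
    - [0,0,-0.174]
    - [0,0,-0.174]
    - [0,0,-0.174]
  hand: [0.32,0.32,0.32,0.32,0.4,0.4,0.4,0.4,0.4,0.4]

```text
clock: 47.65
eef_pos: [627.5, 198.5, 145.7]
eef_rot: [-3.141, -0.001, 0.414]
wrist_force: [-0.1, -0.2, 0.7]
finger_gap: 37.8
finger_force: 0.0
```

>>> move_arm:
  dp:
    - [0,0,0]
    - [0,0,0]
    - [0,0,0]
    - [0,0,0]
  rotation:
    - [0,0,-0.177]
    - [0,0,-0.176]
    - [0,0,0]
    - [0,0,0]
  hand: [0.4,0.4,0.4,0.4]

```text
clock: 48.15
eef_pos: [627.5, 196.2, 145.9]
eef_rot: [-3.141, -0.0, 0.068]
wrist_force: [0.4, 0.1, -0.2]
finger_gap: 37.4
finger_force: 0.0
```

```bash
python3 - <<'E'
from h import *
import pickle
c=snap('wrist','w18.png');pickle.dump(c,open('w18.pkl','wb'))
Y=.064;ex=np.array([np.cos(Y),np.sin(Y)]);ey=np.array([-ex[1],ex[0]])
p=c['s']['eef_pos'];print(p,c['s']['eef_rot'],'dock',p[:2]@ex-601.3,p[:2]@ey+78.9,proj(c,p))
E
```

```text
[627.49796372 196.15574765 145.94097582] [-3.14139454e+00 -3.63015485e-04  6.79133022e-02] dock 37.45868591040073 234.52169829289235 [325.63355779 241.4215482 ]
```

View pics/w18.png

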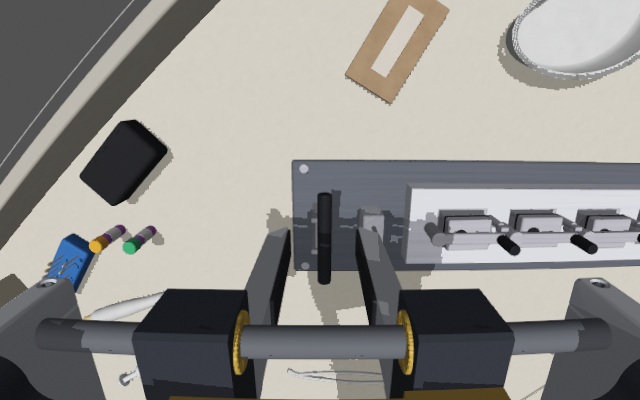

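The bar at (325,193..283) lies midway between the fingers, so I descend and grip.

>>> move_arm:
  dp:
    - [0,0,-20]
    - [0,0,-20]
    - [0,0,-18]
    - [0,0,0]
    - [0,0,0]
    - [0,0,0]
    - [0,0,0]
    - [0,0,0]
    - [0,0,0]
  rotation:
    - [0,0,0]
    - [0,0,0]
    - [0,0,0]
    - [0,0,0]
    - [0,0,0]
    - [0,0,0]
    - [0,0,0]
    - [0,0,0]
    - [0,0,0]
  hand: [0.4,0.4,0.4,0.4,0.05,0.05,0.05,0.05,0.05]
  newtons: 10

```text
clock: 49.32
eef_pos: [627.6, 196.0, 88.3]
eef_rot: [-3.142, -0.001, 0.064]
wrist_force: [-0.8, -0.2, 3.5]
finger_gap: 9.7
finger_force: 10.0
```

>>> move_arm:
  dp:
    - [0.4,-6.8,-1.4]
    - [0.4,-6.6,-2.1]
    - [0.4,-6.4,-2.9]
    - [0.4,-6,-3.6]
    - [0.4,-5.6,-4.2]
    - [0.3,-5,-4.8]
    - [0.3,-4.5,-5.4]
    - [0.2,-3.8,-5.8]
    - [0.2,-3.2,-6.2]
    - [0.2,-2.4,-6.6]
  rotation:
    - [0,0,0]
    - [0,0,0]
    - [0,0,0]
    - [0,0,0]
    - [0,0,0]
    - [0,0,0]
    - [0,0,0]
    - [0,0,0]
    - [0,0,0]
    - [0,0,0]
  hand: [0.05,0.05,0.05,0.05,0.05,0.05,0.05,0.05,0.05,0.05]

```text
clock: 50.58
eef_pos: [631.2, 143.2, 45.5]
eef_rot: [3.139, -0.001, 0.063]
wrist_force: [-1.3, -16.0, 6.7]
finger_gap: 9.4
finger_force: 10.0
```

>>> move_arm:
  dp:
    - [0.2,-3.5,-5.5]
    - [0.1,-1.2,-5.5]
    - [0,-0.5,-5]
    - [0,0,-3]
    - [0,0,0]
    - [0,0,0]
  rotation:
    - [0,0,0]
    - [0,0,0]
    - [0,0,0]
    - [0,0,0]
    - [0,0,0]
    - [0,0,0]
  hand: [0.05,0.05,0.05,0.05,0.05,0.05]

```text
clock: 51.32
eef_pos: [631.3, 138.4, 25.6]
eef_rot: [3.139, -0.0, 0.063]
wrist_force: [3.3, -13.6, -1.0]
finger_gap: 9.5
finger_force: 10.0
```

>>> move_arm:
  dp:
    - [0,-1.5,0]
    - [0,0,0]
    - [0,0,0]
    - [0,0,25]
    - [0,0,20]
    - [0,0,0]
    - [0,0,0]
    - [0,0,0]
    - [0,0,0]
    - [0,0,0]
  rotation:
    - [0,0,0]
    - [0,0,0]
    - [0,0,0]
    - [0,0,0]
    - [0,0,0]
    - [0,0,0]
    - [0,0,0]
    - [0,0,0]
    - [0,0,0]
    - [0,0,0]
  hand: [0.3,0.3,0.3,0.3,0.3,0,0,0,0,0]

```text
clock: 52.58
eef_pos: [630.8, 139.0, 70.6]
eef_rot: [3.142, 0.0, 0.064]
wrist_force: [-0.3, 0.2, -0.1]
finger_gap: 0.6
finger_force: 0.0
```

>>> move_arm:
  dp:
    - [0,0,-8]
    - [0,0,-6]
    - [0,0,-4]
    - [0,0,-3]
    - [0,0,-2]
    - [0,0,0]
    - [0,0,0]
  rotation:
    - [0,0,0]
    - [0,0,0]
    - [0,0,0]
    - [0,0,0]
    - [0,0,0]
    - [0,0,0]
    - [0,0,0]
  hand: [0,0,0,0,0,0,0]

```text
clock: 53.45
eef_pos: [631.2, 139.1, 49.6]
eef_rot: [-3.142, -0.001, 0.064]
wrist_force: [-8.8, -1.9, 15.7]
finger_gap: 0.4
finger_force: 8.0
```

Pressed onto the bar at z 49.6 (shut gives 50) with 16 N, so it's down. I'll withdraw and check.

>>> move_arm:
  dp:
    - [0,0,20]
    - [0,0,40]
    - [0,-10,45]
    - [-40,-30,40]
    - [-50,-30,10]
    - [-50,-30,0]
    - [-50,-20,0]
    - [0,0,0]
    - [0,0,0]
  rotation:
    - [0,0,0]
    - [0,0,0]
    - [0,0,0]
    - [0,0,0]
    - [0,0,0]
    - [0,0,0]
    - [0,0,0]
    - [0,0,0]
    - [0,0,0]
  hand: [0,0,0,0,0,0,0,0,0]

```text
clock: 54.58
eef_pos: [442.7, 19.8, 202.9]
eef_rot: [3.141, -0.002, 0.064]
wrist_force: [0.3, -0.0, 0.1]
finger_gap: 0.7
finger_force: 0.0
```

```bash
python3 - <<'E'
from h import *
c=snap('wrist');s=snap('scene')
a=cv2.resize(c['image'][40:280,120:620],(800,384),interpolation=3)
b=cv2.resize(s['image'][130:240,220:370],(293,215),interpolation=3)
cv=np.zeros((600,800,3),np.uint8);cv[:384]=a;cv[384:599,:293]=b
cv2.imwrite('pics/end.png',cv[:,:,::-1]);print(c['s']['eef_pos'],c['s']['wrist_force'])
E
```

```text
[442.69111169  19.81270594 202.86222602] [ 0.30476848 -0.01986245  0.07513998]
```

View pics/end.png

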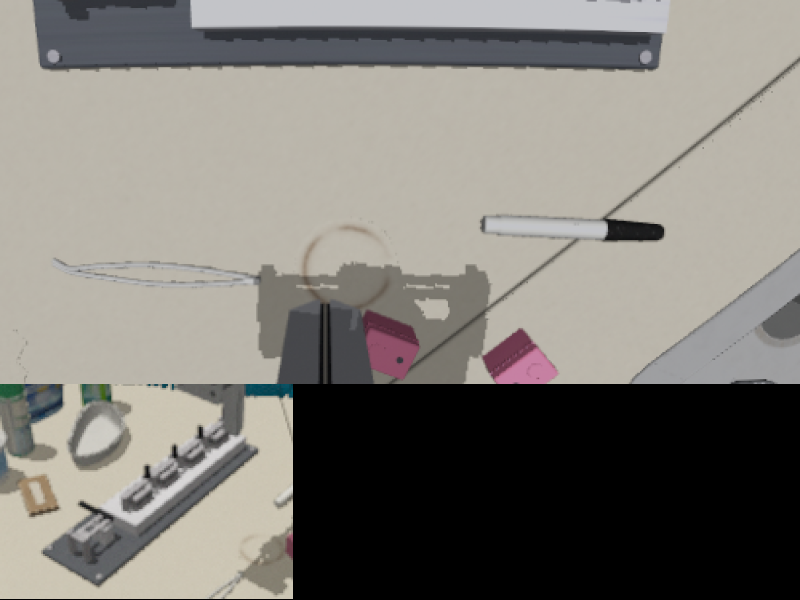

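The table strip is clear of loggers, with the tweezers (150,272), marker (570,228) and both pink blocks untouched. The scene inset shows four loggers under shut levers, with knobs at (147,470), (174,452), (200,433), and the hasp bar lying level at (97,508). Handing in.

```bash
python3 -c "
from cell import manip
print(manip.sign_off())"
```

```text
the job is handed in; nothing more can be done
None
```

I loaded all four loggers into the dock, swung every lever to its stop and pressed the hasp down into its catch. The job was handed in at about 55 s; the hand-in call gave no verdict.

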